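# Line up the copy-nook supplies by height

## Robot

A 6-joint arm with a two-finger parallel gripper is mounted at the origin on a cart in front of the work surface, level with it; the furniture and walls round the work are solid. World frame = base frame: x ahead of the robot, y to its left, z up, the work surface at z = 0. Lengths are in m, angles in degrees, forces in N, time in s.
With the tool pointing down it reaches from about 0.3 to 0.75 m from the base axis. Payload 8.5 kg.
Tool frame: the origin (TCP) lies midway between the tips of the shut fingers; the grasp point (between the pads) lies 19 mm behind it (env.pinch_z is the z of the grasp point in the tool frame, in m); z points along the fingers, y is the line along which they close (so a half turn about z gives the same grasp; the last joint's range is limited). The gripper opens to 85 mm and grips with 20 to 120 N. Pads are 22 mm wide; open, the fingers measure 114 mm over their backs; the gripper's body (76 mm by 85 mm) begins 54 mm behind the grasp point. The pads swing forward as they close: fully open they stand 13 mm farther back than shut.
Start: joints at [60.143, 21.807, 74.336, -0, 83.858, -12.336], TCP at [0.166, 0.524, 0.208] pointing down, gripper open.
Joint ranges: [-178.18, 178.18], [-50.72, 133.34], [12.68, 142.11], [-81.47, 261.47], [9.98, 163.14], [-165.26, 165.26]. Speed limits (degrees/s): [136.94, 136.94, 180, 180, 180, 180].

## Interface

Orientations are given as a 3x3 rotation matrix whose columns are the frame's x, y, z axes.
In Python, from rig import env gives the robot as it stands.
- The arm moves only by the tool arm_command, never from a script. Its argument "deltas" is a list of rows, each an object of numbers: "rx", "ry", "rz": the turn, a rotation vector about the tool's x, y, z in rad; "dx", "dy", "dz": the shift along the tool's x, y, z in m; "fingers": the finger opening in m, from 0 to 0.0854. In form: [{"rx": .., "ry": .., "rz": .., "dx": .., "dy": .., "dz": .., "fingers": ..}, ...]. A call has 1 to 12 rows; each row shifts and turns the commanded pose from where the row before left it, along the tool's axes as they then stand; what a row does not reach is not made up. A row lasts 1/10 s, in which the tool goes at most 50 mm and 8.59 degrees, less where a joint would pass 70% of its speed; a pose out of reach is approached as far as the arm can. A call is refused whole if a number of a shift passes 0.05 or a number of a turn 0.15, either way. A call with a gripper value outside its range is refused whole. The fingers move at their own pace and stop on an object; "squeeze" is the grip in N (left out, the last holds). Time passes only in rows, so rows that do not move let the fingers close. It gives the time, the measured TCP pose, the force, the opening and the grip force at its end, in the units of the state.
- env.observe(): the state, without advancing time (a new reading comes with each control period).
- env.get_image(name): name is "scene" or "top"; returns a dict with "color" (384x512x3 uint8, blue, green, red), "camera_matrix" (3x3 intrinsics, pixels), "eye" and "orientation" of the camera in the world. Camera axes: x right, y up, looking along -z (the intrinsics and any distortion apply to the point x, -y, -z); pixel columns grow to the right and rows downward; lengths in m; the calibration is good to about 2 mm. A picture is of the moment at which its call begins. There is no depth.
- env.close_job(): hands the job in; it is judged then, once.
Trained networks look in a picture, given as the dict that the camera call returned (one of the last four; its "shot" number tells which), for a name from the list of things; names that differ only in an ending like _2 or _b are one class to them, and where a whole thing is asked for, a point or a joint stands for the part that bears it (a point fixed in the world has none). Each returns a list of dicts, best first, with "p" (0 to 1); they miss things now and then, are a little off and sometimes report something else, mostly with a low value. They report only what shows in the picture. A call takes as long as a camera call. They do not tell look-alikes from the thing itself.
- env.look_for(query, picture): "box" ([left, top, right, bottom] in pixels, round what is visible of it).
- env.tip_of(query, picture): "location" ([column, row] in pixels: a listed point, or the origin of a listed thing).
The state is a dict: "time_s": time; "q": joint angles; "qvel": joint speeds; "joint_efforts": joint torques, N m; "position": TCP position; "tool_rot": TCP orientation; "ft_force": force on the tool from outside, world axes, zero at the start; "wrist_torque": the same for the moment, N m; "grip_width": finger opening in m; "gripper_force": force on a finger pad.
Only numpy, scipy, OpenCV 4.12 (cv2) and the standard library are available. Lean on these libraries where they do the work, as an engineer would, in place of code of your own. Each camera call takes 0.05 s, during which the arm holds its last target. There are 200 camera calls.

## Task

Tidy the four small supplies into a row on the cork pads in order of height, one in the middle of each pad, kept the way up it is now: the tallest on the pad next to the bookend, going down to the lowest at the sticky-note end. Leave the sticky notes where they lie.

Things in the scene. Friction and masses are not known exactly. Their poses are not given: they have to be found in the camera images.
- staple_box: small cardboard box of staples, pale with a dark band, lying flat: 36 mm (its x) x 52 mm (its y) x 18 mm high, Rigid; grasp across the 36 mm sides. Stands on the worktop in front of the strip; origin: centre of its underside, z up.
- clip_tub: round open grey dish of paper clips, 66 mm outer diameter, 34 mm high; grasp across the outside, or pinch the wall (about 8 to 12 mm thick). The clips are fixed in it. Stands on the worktop in front of the strip; origin: centre of its underside, z up.
- rubber_stamp: brown wooden stamp with a turned handle, 65 mm high; foot block 20 mm (its x) x 48 mm (its y) x 12 mm high, handle about 20 mm in diameter from there to the top, a little narrower at the waist; grasp the handle across x. Stands on the worktop in front of the strip; origin: centre of its underside, z up.
- glue_stick: upright cylindrical glue stick with a grey cap, 26 mm diameter, 88 mm high; the cap is fixed. Stands on the worktop in front of the strip; origin: centre of its underside, z up.
- pad_a: one of four identical square cork pads, 60 x 60 x 3 mm, fixed in a straight row, 76 mm from centre to centre, on an aluminium strip 64 mm wide; which place in the row it has varies. Well behind the row a wall cupboard overhangs, 0.56 m up. Origin: centre of its underside, 4 mm above the worktop; its top is 7 mm above the worktop. x points across the row, y along it, z up
- pad_b: one of four identical square cork pads, 60 x 60 x 3 mm, fixed in a straight row, 76 mm from centre to centre, on an aluminium strip 64 mm wide; which place in the row it has varies. Well behind the row a wall cupboard overhangs, 0.56 m up. Origin: centre of its underside, 4 mm above the worktop; its top is 7 mm above the worktop. x points across the row, y along it, z up
- pad_c: one of four identical square cork pads, 60 x 60 x 3 mm, fixed in a straight row, 76 mm from centre to centre, on an aluminium strip 64 mm wide; which place in the row it has varies. Well behind the row a wall cupboard overhangs, 0.56 m up. Origin: centre of its underside, 4 mm above the worktop; its top is 7 mm above the worktop. x points across the row, y along it, z up
- pad_d: one of four identical square cork pads, 60 x 60 x 3 mm, fixed in a straight row, 76 mm from centre to centre, on an aluminium strip 64 mm wide; which place in the row it has varies. Well behind the row a wall cupboard overhangs, 0.56 m up. Origin: centre of its underside, 4 mm above the worktop; its top is 7 mm above the worktop. x points across the row, y along it, z up
- bookend: dark steel bookend, fixed: upright plate 70 mm across the row, 4 mm thick, top at 85 mm, in the middle of a flat foot 70 x 50 mm, 3 mm high. Stands in line with the row beyond one end (either one), its centre 75 mm from the centre of the nearest pad. Origin: centre of its underside
- sticky_notes: loose pad of pale yellow sticky notes, 76 x 77 x 17 mm, lying in line with the row beyond the far end from the bookend, its centre 75 mm from the nearest pad's. To be left where it is. Origin: centre of its underside
Things that resemble listed ones, but are neither listed nor needed, are in the scene too. Several things have the shape of the glue_stick; the one meant has the colours described above.

How it is judged (in metres and radians):
At the end, for the whole second after the job is handed in: Counted from the bookend, the glue stick, the rubber stamp, the clip tub and the staple box stand on the first, second, third and fourth pad, each within 13 mm of its pad's centre, resting on the pad, upright within 0.12 rad, released and at rest ((horizontal distance between glue_stick and pad_a below 0.013 m or horizontal distance between glue_stick and pad_b below 0.013 m or horizontal distance between glue_stick and pad_c below 0.013 m or horizontal distance between glue_stick and pad_d below 0.013 m) and horizontal distance between glue_stick and bookend between 0.045 and 0.105 m and height (world z) of each of glue_stick, rubber_stamp, clip_tub, staple_box below 0.011 m and angle between each of glue_stick, rubber_stamp, clip_tub, staple_box's own z axis and vertical below 0.12 rad and linear speed of each of glue_stick, rubber_stamp, clip_tub, staple_box below 0.02 m/s and contact force between each of glue_stick, rubber_stamp, clip_tub, staple_box and the fingers below 0.05 N and (horizontal distance between rubber_stamp and pad_a below 0.013 m or horizontal distance between rubber_stamp and pad_b below 0.013 m or horizontal distance between rubber_stamp and pad_c below 0.013 m or horizontal distance between rubber_stamp and pad_d below 0.013 m) and horizontal distance between rubber_stamp and bookend between 0.121 and 0.181 m and (horizontal distance between clip_tub and pad_a below 0.013 m or horizontal distance between clip_tub and pad_b below 0.013 m or horizontal distance between clip_tub and pad_c below 0.013 m or horizontal distance between clip_tub and pad_d below 0.013 m) and horizontal distance between clip_tub and bookend between 0.197 and 0.257 m and (horizontal distance between staple_box and pad_a below 0.013 m or horizontal distance between staple_box and pad_b below 0.013 m or horizontal distance between staple_box and pad_c below 0.013 m or horizontal distance between staple_box and pad_d below 0.013 m) and horizontal distance between staple_box and bookend between 0.273 and 0.333 m); the robot touches nothing.
It fails at once if the sticky notes are shifted by more than 20 mm (distance of sticky_notes from where it was at the start of the episode above 0.02 m).
It also fails if it takes over 96 s, if anything falls off the work surface, if the arm or the gripper's body presses on something with over 40 N, if the wrist force passes 120 N, or if a joint passes its speed limit or range.

## Working session

There is one attempt and no reset: what is moved stays moved. The work goes in short steps, Python scripts to look and compute and a tool call to move; the robot and the scene stay as the last step left them, time stands still between calls to the robot, and variables do not carry over. Pictures are saved under pics/ and viewed, at most 14 in all, crops included, and the job is handed in when it is done.

Besides the shell and the picture viewer there is one more tool, called after "Emit:" as name(argument=value, ...), one argument or row to a line, values as JSON. arm_command: Moves the arm, as the interface text tells. Its arguments: {"type":"object","properties":{"deltas":{"type":"array"},"squeeze":{"type":"number"}},"required":["deltas"]}

```bash
ls; mkdir -p pics
cat > h.py <<'E'
import numpy as np, cv2
from rig import env
def ray(im,px):
    K=np.array(im["camera_matrix"]);R=np.array(im["orientation"]);e=np.array(im["eye"])
    d=np.linalg.inv(K)@[px[0],px[1],1]; return e,R@(d*[1,-1,-1])
def at(im,px,z):
    e,d=ray(im,px); return e+d*(z-e[2])/d[2]
def proj(im,P):
    K=np.array(im["camera_matrix"]);R=np.array(im["orientation"]);e=np.array(im["eye"])
    c=R.T@(np.array(P)-e)*[1,-1,-1]; u=K@c; return u[:2]/u[2]
E
python3 - <<'E'
from h import *
s=env.observe(); print(s["time_s"],s["position"],s["tool_rot"],s["ft_force"])
for n in("scene","top"):
    im=env.get_image(n); cv2.imwrite(f"pics/{n}0.png",im["color"]); print(n,im["eye"],im["camera_matrix"],[k for k in im])
    for q in("staple_box","clip_tub","rubber_stamp","glue_stick","pad_a","bookend","sticky_notes"):
        for f,k in((env.look_for,"box"),(env.tip_of,"location")):
            print(q,k,[(np.round(r[k]).astype(int).tolist(),round(r["p"],2),np.round(at(im,r[k],0)[:2],3).tolist() if k=="location" else "") for r in f(q,im)])
E
```

```text
pics
0.0 [0.16541202 0.52417859 0.20707468] [[-9.53612312e-01  3.01036536e-01 -7.49573875e-04]
 [ 3.01037308e-01  9.53611421e-01 -1.34064005e-03]
 [ 3.11220572e-04 -1.50410056e-03 -9.99998820e-01]] [0.02495472 0.01361281 0.16707739]
scene [-0.02132017 -0.64690874  0.67100724] [[409.12589946   0.         260.96688179]
 [  0.         409.12589946 186.91852737]
 [  0.           0.           1.        ]] ['color', 'camera_matrix', 'eye', 'orientation', 'shot']
staple_box box [([217, 186, 240, 208], 0.69, ''), ([289, 199, 336, 232], 0.44, '')]
staple_box location [([230, 198], 0.66, [0.45, -0.1])]
clip_tub box [([290, 224, 325, 256], 0.82, ''), ([288, 198, 336, 231], 0.67, '')]
clip_tub location [([309, 247], 0.94, [0.456, -0.333])]
rubber_stamp box [([288, 199, 333, 228], 0.39, '')]
rubber_stamp location [([194, 174], 0.66, [0.447, 0.034]), ([211, 148], 0.17, [0.554, 0.088])]
glue_stick box [([262, 192, 274, 228], 0.97, ''), ([355, 209, 373, 247], 0.92, ''), ([372, 226, 388, 262], 0.78, '')]
glue_stick location [([361, 242], 0.77, [0.544, -0.405]), ([380, 258], 0.63, [0.533, -0.458])]
pa
[... 1210 characters left out ...]
0, 180], 0.68, [0.54, -0.409]), ([368, 183], 0.63, [0.532, -0.456]), ([280, 214], 0.46, [0.447, -0.222]), ([160, 175], 0.41, [0.55, 0.102]), ([299, 184], 0.39, [0.529, -0.274])]
pad_a box [([203, 172, 228, 194], 0.96, ''), ([175, 169, 203, 188], 0.67, ''), ([263, 168, 284, 195], 0.57, '')]
pad_a location [([187, 178], 0.95, [0.542, 0.029]), ([276, 180], 0.9, [0.54, -0.211]), ([247, 185], 0.72, [0.524, -0.135]), ([215, 182], 0.63, [0.532, -0.048]), ([300, 184], 0.6, [0.53, -0.277])]
bookend box []
bookend location [([165, 176], 0.79, [0.548, 0.088])]
sticky_notes box [([285, 168, 320, 201], 0.78, ''), ([153, 159, 170, 191], 0.33, '')]
sticky_notes location [([301, 185], 0.71, [0.526, -0.28])]
```

Run:
```python
import cv2
a=cv2.imread("pics/scene0.png")[100:275,180:400]; cv2.imwrite("pics/s1.png",cv2.resize(a,None,fx=3.4,fy=3.4,interpolation=cv2.INTER_CUBIC))
a=cv2.imread("pics/top0.png")[140:250,140:400]; cv2.imwrite("pics/t1.png",cv2.resize(a,None,fx=3,fy=3,interpolation=cv2.INTER_CUBIC))
```

```text
(no output)
```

View pics/s1.png

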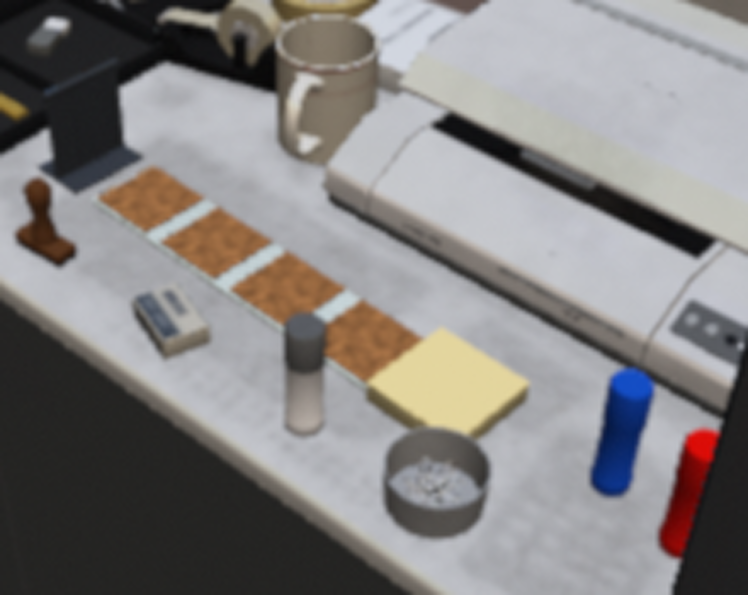

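View pics/t1.png

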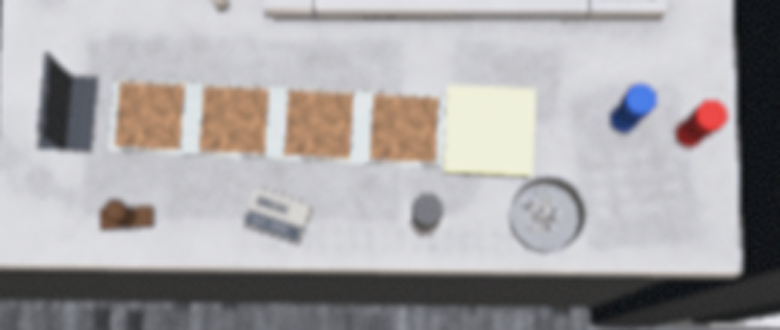

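View pics/scene0.png

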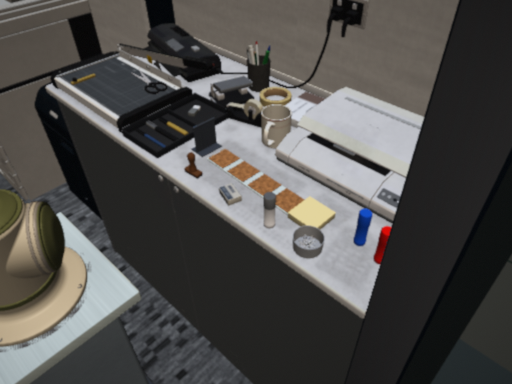

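The scene view shows the stamp at (194,172), staple box (230,195), grey glue stick (269,210), tub (308,242), notes (311,214). The bookend is at the left (+y) end, and the blue and red cylinders are decoys. Next I'll fit the known shapes to silhouettes in both views.

```bash
cat > fit.py <<'E'
from h import *
from scipy.optimize import minimize
def box(x,y,z0,z1): return np.array([[a*x/2,b*y/2,z] for a in(1,-1) for b in(1,-1) for z in(z0,z1)])
def cyl(d,z0,z1): t=np.linspace(0,2*np.pi,40); return np.array([[d/2*np.cos(a),d/2*np.sin(a),z] for a in t for z in(z0,z1)])
S=4
M={"staple_box":[box(.036,.052,0,.018)],"clip_tub":[cyl(.066,0,.034)],"rubber_stamp":[box(.02,.048,0,.012),cyl(.017,.012,.065)],
   "glue_cap":[cyl(.026,.052,.088)],"sticky_notes":[box(.076,.077,0,.017)],"pad":[box(.06,.06,0.004,.007)]}
def sil(im,name,p,org,shape,z0=0):
    c,s=np.cos(p[2]),np.sin(p[2]); R=np.array([[c,-s,0],[s,c,0],[0,0,1]]); m=np.zeros(shape,np.uint8)
    for part in M[name]:
        P=part@R.T+[p[0],p[1],z0]; u=np.array([(proj(im,q)-org+.5)*S-.5 for q in P],np.float32)
        h=cv2.convexHull(u); cv2.fillConvexPoly(m,np.round(h*16).astype(np.int32),1,shift=4)
    return m
def mask(im,name,guess,z0=0,rad=.06,T=28):
    u=np.array([proj(im,[guess[0]+a,guess[1]+b,z0+z]) for a in(-rad,rad) for b in(-rad,rad) for z in(0,.06)])
    lo=np.maximum(np.floor(u.min(0)),0).astype(int); hi=np.ceil(u.max(0)).astype(int)
    a=cv2.resize(im["color"][lo[1]:hi[1],lo[0]:hi[0]],None,fx=S,fy=S,interpolation=cv2.INTER_CUBIC)
    hsv=cv2.cvtColor(a,cv2.COLOR_BGR2HSV).astype(int)
    H,Sa,V=hsv[...,0],hsv[...,1],hsv[...,2]
    return a,lo,V,Sa,H
def fit(ims,name,g,sel,z0=0,yaw=True,yaws=(0,),near=.045):
    data=[]
    for im in ims:
        a,lo,V,Sa,H=mask(im,name,g,z0); m=sel(V,Sa,H).astype(np.uint8)
        m=cv2.morphologyEx(m,cv2.MORPH_OPEN,np.ones((5,5))); m=cv2.morphologyEx(m,cv2.MORPH_CLOSE,np.ones((9,9)))
        s=sil(im,name,[*g[:2],yaws[0]],lo,m.shape,z0); n,L,st,_=cv2.connectedComponentsWithStats(m)
        best=max(range(1,n),key=lambda i:(L[s>0]==i).sum()); m=(L==best).astype(np.uint8)
        c,_=cv2.findContours(m,cv2.RETR_EXTERNAL,cv2.CHAIN_APPROX_NONE); cv2.drawContours(m,c,-1,1,-1)
        data.append((im,lo,m,a))
    def cost(p):
        t=0
        for im,lo,m,a in data:
            s=sil(im,name,p,lo,m.shape,z0); t+=1-(s&m).sum()/max(1,(s|m).sum())
        return t/len(data)
    best=None
    for y in yaws:
        f=(lambda p:cost(p)) if yaw else (lambda p:cost([p[0],p[1],0]))
        x0=[g[0],g[1],y] if yaw else list(g[:2])
        sim=np.array([x0]+[np.add(x0,d) for d in np.eye(len(x0))*([.008,.008,.3][:len(x0)])])
        r=minimize(f,x0,method="Nelder-Mead",options=dict(initial_simplex=sim,xatol=1e-4,fatol=1e-5))
        if best is None or r.fun<best.fun: best=r
    p=list(best.x)+([] if yaw else [0])
    vis=[]
    for im,lo,m,a in data:
        s=sil(im,name,p,lo,m.shape,z0); b=a.copy()
        for k,col in((m,(0,255,0)),(s,(0,0,255))):
            c,_=cv2.findContours(k,cv2.RETR_EXTERNAL,cv2.CHAIN_APPROX_NONE); cv2.drawContours(b,c,-1,col,1)
        vis.append(cv2.resize(b,(190,190)))
    return p,best.fun,np.vstack(vis)
E
cat > run1.py <<'E'
from fit import *
ims=[env.get_image("scene"),env.get_image("top")]
dark=lambda V,S,H:V<135
def loc(V,S,H): 
    b=np.median(V); return V<b-25
jobs=[("staple_box",(.453,-.095),lambda V,S,H:(V<np.percentile(V,70)-22)|(S>40),0,True,(0,.4,-.4,.8,-.8)),
("clip_tub",(.455,-.332),lambda V,S,H:V<np.percentile(V,70)-30,0,False,(0,)),
("rubber_stamp",(.45,.037),lambda V,S,H:S>75,0,True,(0,.2,-.2)),
("glue_cap",(.449,-.225),lambda V,S,H:V<135,0,False,(0,)),
("sticky_notes",(.527,-.278),lambda V,S,H:(S>30)&(S<110)&(V>120)&(H>18),0,True,(0,))]+[("pad",(.54,y),lambda V,S,H:(S>70)&(H<20),0,True,(0,)) for y in(.031,-.045,-.121,-.197)]
vs=[]
for n,g,sel,z0,yw,ys in jobs:
    for tag,I in(("both",ims),("scene",ims[:1]),("top",ims[1:])):
        p,c,v=fit(I,n,g,sel,z0,yw,ys); print(n,tag,np.round(p,4),round(c,3))
        if tag=="both": vs.append(v)
vs=vs[:6]+vs[-1:]
cv2.imwrite("pics/fit1.png",np.hstack([cv2.resize(v,(114,228)) for v in vs]))
E
python3 run1.py
```

```text
staple_box both [ 0.4506 -0.0971 -0.331 ] 0.304
staple_box scene [ 0.4511 -0.0964 -0.3006] 0.252
staple_box top [ 0.4458 -0.0962 -0.5455] 0.337
clip_tub both [ 0.4541 -0.3313  0.    ] 0.449
clip_tub scene [ 0.4567 -0.3281  0.    ] 0.384
clip_tub top [ 0.4556 -0.3327  0.    ] 0.491
rubber_stamp both [ 0.4493  0.038  -0.1507] 0.36
rubber_stamp scene [ 0.4502  0.0404 -0.1241] 0.294
rubber_stamp top [ 0.4487  0.038  -0.1482] 0.423
glue_cap both [ 0.4459 -0.2281  0.    ] 0.218
glue_cap scene [ 0.446  -0.2283  0.    ] 0.168
glue_cap top [ 0.4452 -0.2264  0.    ] 0.253
sticky_notes both [ 0.5308 -0.2775 -0.0573] 0.58
sticky_notes scene [ 0.5358 -0.277  -0.0405] 0.172
sticky_notes top [ 0.5217 -0.2691 -0.1667] 0.975
pad both [ 0.5411  0.0211 -0.0407] 0.158
pad scene [ 0.5417  0.0221 -0.0836] 0.121
pad top [0.5399 0.0186 0.0046] 0.189
pad both [ 0.5387 -0.0535 -0.0707] 0.161
pad scene [ 0.5385 -0.0539  0.0173] 0.132
pad top [ 0.5388 -0.0564 -0.0751] 0.191
pad both [ 0.5358 -0.131   0.0292] 0.168
pad scene [ 0.5363 -0.1301 -0.0027] 0.147
pad top [ 0.5364 -0.1306  0.0088] 0.181
pad both [ 0.5324 -0.2058 -0.0071] 0.179
pad scene [ 0.5318 -0.2064  0.0056] 0.167
pad top [ 0.5318 -0.2073 -0.127 ] 0.189
```

View pics/fit1.png

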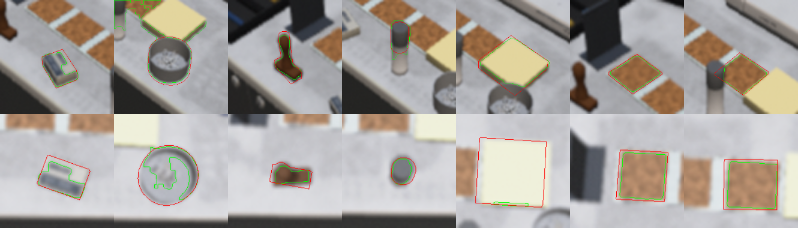

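Fits agree to about 2 mm, and the pad spacing comes out at 75.7 mm. The row centres are P1 (.541,.022), P2 (.538,-.054), P3 (.536,-.130) and P4 (.533,-.206). I'll start with the stamp: first turn the tool, then translate.

Emit:
arm_command(
  deltas=[
    {"rz": 0.07, "fingers": 0.05},
    {"rz": 0.14},
    {"rz": 0.14},
    {"rz": 0.14},
    {"rz": 0.14},
    {"rz": 0.14},
    {"rz": 0.14},
    {"rz": 0.14},
    {"rz": 0.14},
    {"rz": 0.14},
    {"rz": 0.085},
    {"rz": 0},
  ],
  squeeze=30,
)

```text
invalid input
```

```bash
cat > go.py <<'E'
import sys; from h import *
t=[float(a) for a in sys.argv[1:]]
s=env.observe(); R=np.array(s["tool_rot"]); p=np.array(s["position"]); yaw=np.arctan2(R[1,1],R[0,1])
d=np.array(t[:3])-p
print("t",s["time_s"],"pos",np.round(p,4),"yaw",round(yaw,4),"tilt",np.round(R[:2,2],4),"w",s["grip_width"])
print("now: tool shift",np.round(R.T@d,4))
if len(t)>3:
    y=t[3]; R2=np.array([[-np.sin(y),np.cos(y),0],[np.cos(y),np.sin(y),0],[0,0,-1]]).T
    R2=np.column_stack(([-np.sin(y),np.cos(y),0],[np.cos(y),np.sin(y),0],[0,0,-1]))
    print("rz needed",round(yaw-y,4),"shift after turn",np.round(R2.T@d,4))
E
python3 go.py .449 .038 .14 -.15
```

```text
t 1.6 pos [0.1656 0.5245 0.2077] yaw 1.265 tilt [-0. -0.] w 0.0854731915021407
now: tool shift [-0.4167 -0.3785  0.0677]
rz needed 1.415 shift after turn [-0.4386  0.3529  0.0677]
```

Emit:
arm_command(
  deltas=[
    {"rx": 0, "ry": 0, "rz": 0.07, "dx": 0, "dy": 0, "dz": 0, "fingers": 0.05},
    {"rx": 0, "ry": 0, "rz": 0.14, "dx": 0, "dy": 0, "dz": 0, "fingers": 0.05},
    {"rx": 0, "ry": 0, "rz": 0.14, "dx": 0, "dy": 0, "dz": 0, "fingers": 0.05},
    {"rx": 0, "ry": 0, "rz": 0.14, "dx": 0, "dy": 0, "dz": 0, "fingers": 0.05},
    {"rx": 0, "ry": 0, "rz": 0.14, "dx": 0, "dy": 0, "dz": 0, "fingers": 0.05},
    {"rx": 0, "ry": 0, "rz": 0.14, "dx": 0, "dy": 0, "dz": 0, "fingers": 0.05},
    {"rx": 0, "ry": 0, "rz": 0.14, "dx": 0, "dy": 0, "dz": 0, "fingers": 0.05},
    {"rx": 0, "ry": 0, "rz": 0.14, "dx": 0, "dy": 0, "dz": 0, "fingers": 0.05},
    {"rx": 0, "ry": 0, "rz": 0.14, "dx": 0, "dy": 0, "dz": 0, "fingers": 0.05},
    {"rx": 0, "ry": 0, "rz": 0.14, "dx": 0, "dy": 0, "dz": 0, "fingers": 0.05},
    {"rx": 0, "ry": 0, "rz": 0.14, "dx": 0, "dy": 0, "dz": 0, "fingers": 0.05},
    {"rx": 0, "ry": 0, "rz": 0.045, "dx": 0, "dy": 0, "dz": 0, "fingers": 0.05},
  ],
  squeeze=30,
)

```text
time_s: 2.8
position: [0.1656, 0.5245, 0.2077]
tool_rot: [[0.252, 0.968, -0.0], [0.968, -0.252, -0.0], [-0.0, -0.0, -1.0]]
ft_force: [-0.0, -0.5, -0.2]
grip_width: 0.0503
gripper_force: 0.0
```

Emit:
arm_command(
  deltas=[
    {"rx": 0, "ry": 0, "rz": 0, "dx": -0.02, "dy": 0.016, "dz": 0, "fingers": 0.05},
    {"rx": 0, "ry": 0, "rz": 0, "dx": -0.04, "dy": 0.032, "dz": 0, "fingers": 0.05},
    {"rx": 0, "ry": 0, "rz": 0, "dx": -0.045, "dy": 0.036, "dz": 0, "fingers": 0.05},
    {"rx": 0, "ry": 0, "rz": 0, "dx": -0.045, "dy": 0.036, "dz": 0, "fingers": 0.05},
    {"rx": 0, "ry": 0, "rz": 0, "dx": -0.045, "dy": 0.036, "dz": 0, "fingers": 0.05},
    {"rx": 0, "ry": 0, "rz": 0, "dx": -0.045, "dy": 0.036, "dz": 0, "fingers": 0.05},
    {"rx": 0, "ry": 0, "rz": 0, "dx": -0.045, "dy": 0.036, "dz": 0, "fingers": 0.05},
    {"rx": 0, "ry": 0, "rz": 0, "dx": -0.045, "dy": 0.036, "dz": 0.01, "fingers": 0.05},
    {"rx": 0, "ry": 0, "rz": 0, "dx": -0.045, "dy": 0.036, "dz": 0.02, "fingers": 0.05},
    {"rx": 0, "ry": 0, "rz": 0, "dx": -0.035, "dy": 0.029, "dz": 0.02, "fingers": 0.05},
    {"rx": 0, "ry": 0, "rz": 0, "dx": -0.02, "dy": 0.016, "dz": 0.015, "fingers": 0.05},
    {"rx": 0, "ry": 0, "rz": 0, "dx": -0.009, "dy": 0.008, "dz": 0.003, "fingers": 0.05},
  ],
)

```text
time_s: 4.0
position: [0.3751, 0.0629, 0.1437]
tool_rot: [[0.25, 0.968, -0.002], [0.968, -0.25, 0.0], [-0.0, -0.002, -1.0]]
ft_force: [0.2, 0.6, 1.0]
grip_width: 0.0498
gripper_force: 0.0
```

```bash
python3 go.py .449 .038 .023 -.15
python3 - <<'E'
from h import *
im=env.get_image("scene"); cv2.imwrite("pics/s2.png",cv2.resize(im["color"][40:240,100:340],None,fx=3,fy=3))
E
```

```text
t 4.0 pos [0.3751 0.0629 0.1437] yaw -0.253 tilt [-0.0023  0.0002] w 0.0498189055728813
now: tool shift [-0.0056  0.078   0.1205]
rz needed -0.103 shift after turn [-0.0136  0.0768  0.1207]
```

View pics/s2.png

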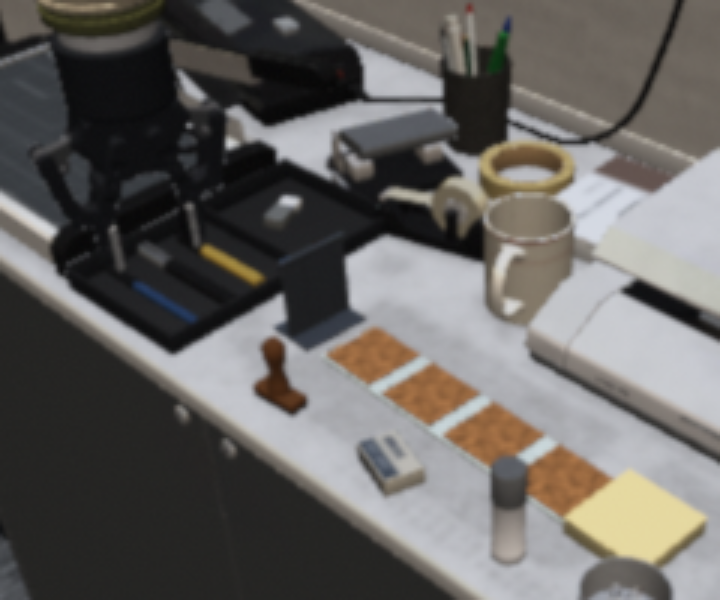

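The gripper shows at about (152,110), short of the stamp at (192,166). Before descending I'll check that this matches the reported TCP pose, and correct the turn.

Emit:
arm_command(
  deltas=[
    {"rx": 0, "ry": 0, "rz": -0.1, "dx": 0, "dy": 0, "dz": 0, "fingers": 0.05},
    {"rx": 0, "ry": 0, "rz": 0, "dx": -0.004, "dy": 0.025, "dz": 0, "fingers": 0.05},
    {"rx": 0, "ry": 0, "rz": 0, "dx": -0.005, "dy": 0.03, "dz": 0, "fingers": 0.05},
    {"rx": 0, "ry": 0, "rz": 0, "dx": -0.004, "dy": 0.022, "dz": 0, "fingers": 0.05},
    {"rx": 0, "ry": 0, "rz": 0, "dx": 0, "dy": 0, "dz": 0, "fingers": 0.05},
  ],
)

```text
time_s: 4.55
position: [0.4513, 0.0408, 0.1455]
tool_rot: [[0.149, 0.989, 0.002], [0.989, -0.149, -0.0], [0.0, 0.002, -1.0]]
ft_force: [0.3, 0.0, -0.5]
grip_width: 0.0498
gripper_force: 0.0
```

```bash
python3 go.py .449 .038 .023 -.15
python3 - <<'E'
from h import *
im=env.get_image("top"); cv2.imwrite("pics/t2.png",cv2.resize(im["color"][100:260,90:330],None,fx=3,fy=3))
p=np.array(env.observe()["position"]); print(proj(im,p),(proj(im,p)-[90,100])*3, (proj(im,p+[0,0,.1])-[90,100])*3)
im=env.get_image("scene"); print(proj(im,p),proj(im,[.3751,.0629,.1437]))
E
```

```text
t 4.55 pos [0.4513 0.0408 0.1455] yaw -0.1494 tilt [ 0.0022 -0.0003] w 0.04983516867562789
now: tool shift [-0.0031 -0.0021  0.1225]
rz needed 0.0006 shift after turn [-0.0031 -0.0019  0.1225]
[167.66389525 204.20163103] [232.99168575 312.60489309] [199.1731623 291.9854836]
[185.25895041 124.48913169] [153.58569786 134.77433644]
```

View pics/t2.png

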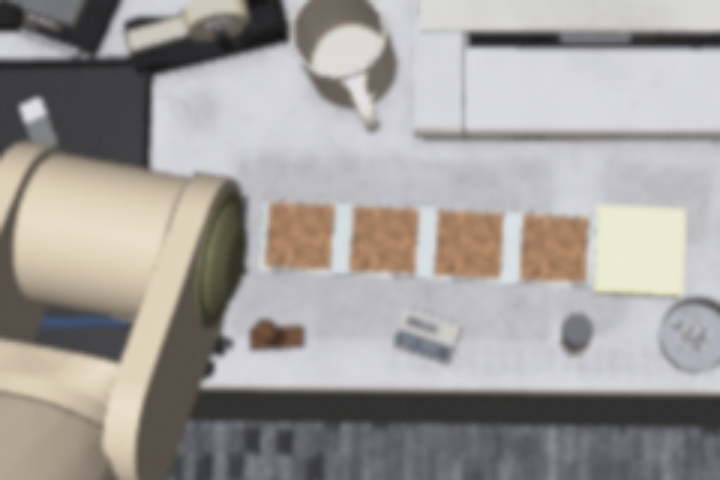

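The gripper is where the kinematics put it. I'll descend partway around the stamp head and check from the side.

Emit:
arm_command(
  deltas=[
    {"rx": 0, "ry": 0, "rz": 0, "dx": -0.003, "dy": -0.002, "dz": 0, "fingers": 0.05},
    {"rx": 0, "ry": 0, "rz": 0, "dx": 0, "dy": 0, "dz": 0.03, "fingers": 0.05},
    {"rx": 0, "ry": 0, "rz": 0, "dx": 0, "dy": 0, "dz": 0.03, "fingers": 0.05},
    {"rx": 0, "ry": 0, "rz": 0, "dx": 0, "dy": 0, "dz": 0.02, "fingers": 0.05},
    {"rx": 0, "ry": 0, "rz": 0, "dx": 0, "dy": 0, "dz": 0.01, "fingers": 0.05},
    {"rx": 0, "ry": 0, "rz": 0, "dx": 0, "dy": 0, "dz": 0, "fingers": 0.05},
  ],
)

```text
time_s: 5.25
position: [0.4459, 0.038, 0.0544]
tool_rot: [[0.149, 0.989, -0.002], [0.989, -0.149, 0.0], [0.0, -0.002, -1.0]]
ft_force: [-0.2, 0.1, 0.4]
grip_width: 0.0501
gripper_force: 0.0
```

```bash
python3 go.py .449 .038 .023 -.15
python3 - <<'E'
from h import *
im=env.get_image("scene"); cv2.imwrite("pics/s3.png",cv2.resize(im["color"][80:220,130:290],None,fx=4,fy=4))
p=np.array(env.observe()["position"]); print((proj(im,p)-[130,80])*4,(proj(im,p+[0,0,.019])-[130,80])*4)
E
```

```text
t 5.25 pos [0.4459 0.038  0.0544] yaw -0.1498 tilt [-0.0018  0.0003] w 0.05012579718706892
now: tool shift [0.0004 0.0031 0.0314]
rz needed 0.0002 shift after turn [0.0004 0.0031 0.0314]
[239.25364749 305.20957266] [235.50216312 280.46509461]
```

View pics/s3.png

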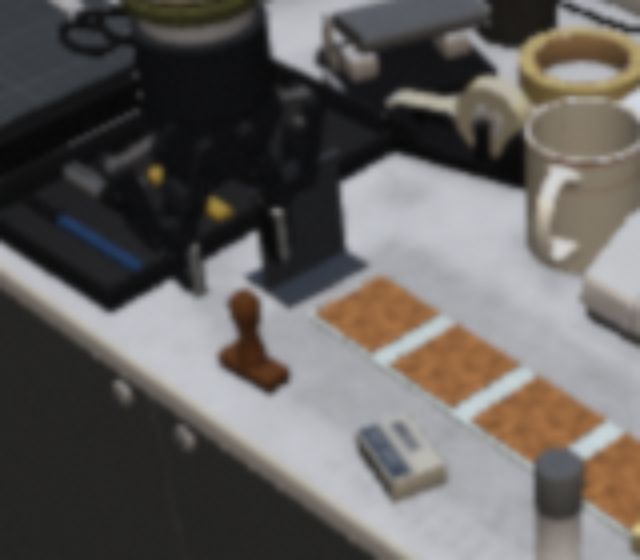

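The visible finger ends are at (195,292) and (272,260), with their midpoint on the tool axis but above the projected TCP. I'll go down to the grasp height and look again before closing.

Emit:
arm_command(
  deltas=[
    {"rx": 0, "ry": 0, "rz": 0, "dx": 0, "dy": 0.003, "dz": 0.015, "fingers": 0.05},
    {"rx": 0, "ry": 0, "rz": 0, "dx": 0, "dy": 0, "dz": 0.01, "fingers": 0.05},
    {"rx": 0, "ry": 0, "rz": 0, "dx": 0, "dy": 0, "dz": 0.006, "fingers": 0.05},
    {"rx": 0, "ry": 0, "rz": 0, "dx": 0, "dy": 0, "dz": 0, "fingers": 0.05},
    {"rx": 0, "ry": 0, "rz": 0, "dx": 0, "dy": 0, "dz": 0, "fingers": 0.05},
  ],
)

```text
time_s: 5.8
position: [0.4499, 0.0373, 0.0242]
tool_rot: [[0.149, 0.989, 0.0], [0.989, -0.149, -0.0], [-0.0, 0.0, -1.0]]
ft_force: [0.3, 0.2, -0.8]
grip_width: 0.05
gripper_force: 0.0
```

```bash
python3 go.py .449 .038 .023 -.15
python3 - <<'E'
from h import *
im=env.get_image("scene"); cv2.imwrite("pics/s4.png",cv2.resize(im["color"][110:200,150:250],None,fx=6,fy=6,interpolation=cv2.INTER_CUBIC))
p=np.array(env.observe()["position"])
for z in(0,.019): print((proj(im,p+[0,0,z])-[150,110])*6,(proj(im,p+[-.025,.004,z])-[150,110])*6,(proj(im,p+[.025,-.004,z])-[150,110])*6)
E
```

```text
t 5.8 pos [0.4499 0.0373 0.0242] yaw -0.1499 tilt [ 0.0004 -0.0001] w 0.05000484576068819
now: tool shift [ 0.0006 -0.001   0.0012]
rz needed 0.0001 shift after turn [ 0.0006 -0.001   0.0012]
[254.90343279 333.43293831] [202.388365 356.832631] [306.26355031 310.547869  ]
[249.59460189 297.80008742] [196.36537254 321.0854379 ] [301.63892622 275.03307863]
```

View pics/s4.png

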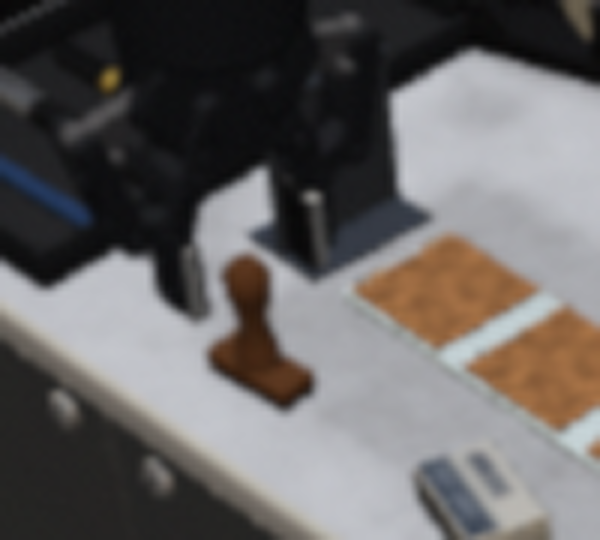

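The finger ends show about 20 px higher than predicted, while the columns agree with the stamp axis. A gentle close will settle it: the width should stop near 20 mm.

Emit:
arm_command(
  deltas=[
    {"rx": 0, "ry": 0, "rz": 0, "dx": 0, "dy": 0, "dz": 0, "fingers": 0.03},
    {"rx": 0, "ry": 0, "rz": 0, "dx": 0, "dy": 0, "dz": 0, "fingers": 0.02},
    {"rx": 0, "ry": 0, "rz": 0, "dx": 0, "dy": 0, "dz": 0, "fingers": 0.01},
    {"rx": 0, "ry": 0, "rz": 0, "dx": 0, "dy": 0, "dz": 0, "fingers": 0.01},
    {"rx": 0, "ry": 0, "rz": 0, "dx": 0, "dy": 0, "dz": 0, "fingers": 0.01},
    {"rx": 0, "ry": 0, "rz": 0, "dx": 0, "dy": 0, "dz": 0, "fingers": 0.01},
  ],
  squeeze=25,
)

```text
time_s: 6.45
position: [0.4499, 0.0372, 0.0241]
tool_rot: [[0.149, 0.989, 0.001], [0.989, -0.149, -0.0], [-0.0, 0.001, -1.0]]
ft_force: [-0.4, 1.1, 5.7]
grip_width: 0.0173
gripper_force: 24.4
```

```bash
python3 go.py .449 .038 .023 -.15
python3 - <<'E'
from h import *
im=env.get_image("scene"); a=cv2.resize(im["color"][110:200,150:250],None,fx=5,fy=5,interpolation=cv2.INTER_CUBIC)
im=env.get_image("top"); b=cv2.resize(im["color"][180:240,140:200],(450,450),interpolation=cv2.INTER_CUBIC)
b=cv2.convertScaleAbs(b,alpha=1.3,beta=30)
cv2.imwrite("pics/s5.png",np.hstack([cv2.resize(a,(300,270)),cv2.resize(b,(270,270))]))
E
```

```text
t 6.45 pos [0.4499 0.0372 0.0241] yaw -0.15 tilt [ 0.0005 -0.0001] w 0.017326438305256906
now: tool shift [ 0.0006 -0.001   0.0011]
rz needed -0.0 shift after turn [ 0.0006 -0.001   0.0011]
```

View pics/s5.png

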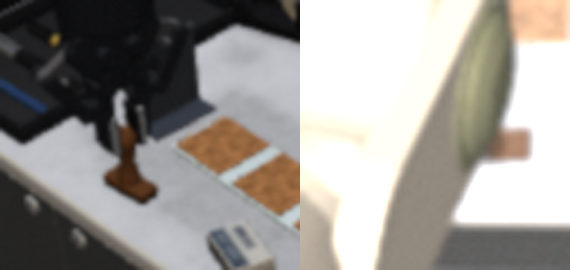

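It is gripped at 17.3 mm on the handle. I'll firm the grip, lift, and turn to line up with the row.

Emit:
arm_command(
  deltas=[
    {"rx": 0, "ry": 0, "rz": 0, "dx": 0, "dy": 0, "dz": 0, "fingers": 0.01},
    {"rx": 0, "ry": 0, "rz": 0, "dx": 0, "dy": 0, "dz": 0, "fingers": 0.01},
    {"rx": 0, "ry": 0, "rz": 0, "dx": 0, "dy": 0, "dz": -0.01, "fingers": 0.01},
    {"rx": 0, "ry": 0, "rz": 0, "dx": 0, "dy": 0, "dz": -0.02, "fingers": 0.01},
    {"rx": 0, "ry": 0, "rz": 0, "dx": 0, "dy": 0, "dz": -0.02, "fingers": 0.01},
    {"rx": 0, "ry": 0, "rz": 0, "dx": 0, "dy": 0, "dz": -0.01, "fingers": 0.01},
    {"rx": 0, "ry": 0, "rz": -0.11, "dx": 0, "dy": 0, "dz": 0, "fingers": 0.01},
    {"rx": 0, "ry": 0, "rz": 0, "dx": 0, "dy": 0, "dz": 0, "fingers": 0.01},
    {"rx": 0, "ry": 0, "rz": 0, "dx": 0, "dy": 0, "dz": 0, "fingers": 0.01},
  ],
  squeeze=50,
)

```text
time_s: 7.45
position: [0.4495, 0.0373, 0.0836]
tool_rot: [[0.043, 0.999, -0.001], [0.999, -0.043, 0.0], [0.0, -0.001, -1.0]]
ft_force: [-0.1, 0.1, -0.8]
grip_width: 0.0163
gripper_force: 49.0
```

```bash
python3 go.py .5385 -.0545 .0315 -.04
```

```text
t 7.45 pos [0.4495 0.0373 0.0836] yaw -0.0427 tilt [-0.0007  0.0001] w 0.016261480954460585
now: tool shift [-0.0879  0.0928  0.052 ]
rz needed -0.0027 shift after turn [-0.0882  0.0926  0.0521]
```

Emit:
arm_command(
  deltas=[
    {"rx": 0, "ry": 0, "rz": 0, "dx": -0.01, "dy": 0.01, "dz": 0, "fingers": 0.01},
    {"rx": 0, "ry": 0, "rz": 0, "dx": -0.02, "dy": 0.02, "dz": 0, "fingers": 0.01},
    {"rx": 0, "ry": 0, "rz": 0, "dx": -0.025, "dy": 0.025, "dz": 0, "fingers": 0.01},
    {"rx": 0, "ry": 0, "rz": 0, "dx": -0.02, "dy": 0.022, "dz": 0, "fingers": 0.01},
    {"rx": 0, "ry": 0, "rz": 0, "dx": -0.01, "dy": 0.012, "dz": 0, "fingers": 0.01},
    {"rx": 0, "ry": 0, "rz": 0, "dx": -0.003, "dy": 0.004, "dz": 0, "fingers": 0.01},
    {"rx": 0, "ry": 0, "rz": 0, "dx": 0, "dy": 0, "dz": 0.015, "fingers": 0.01},
    {"rx": 0, "ry": 0, "rz": 0, "dx": 0, "dy": 0, "dz": 0.015, "fingers": 0.01},
    {"rx": 0, "ry": 0, "rz": 0, "dx": 0, "dy": 0, "dz": 0.01, "fingers": 0.01},
    {"rx": 0, "ry": 0, "rz": 0, "dx": 0, "dy": 0, "dz": 0.005, "fingers": 0.01},
    {"rx": 0, "ry": 0, "rz": 0, "dx": 0, "dy": 0, "dz": 0.003, "fingers": 0.01},
    {"rx": 0, "ry": 0, "rz": 0, "dx": 0, "dy": 0, "dz": 0, "fingers": 0.01},
  ],
)

```text
time_s: 8.65
position: [0.5392, -0.0543, 0.0358]
tool_rot: [[0.04, 0.999, -0.0], [0.999, -0.04, 0.0], [0.0, -0.0, -1.0]]
ft_force: [0.7, -0.1, -0.7]
grip_width: 0.0161
gripper_force: 49.0
```

```bash
python3 go.py .5385 -.0545 .0315 -.04
```

```text
t 8.65 pos [ 0.5392 -0.0543  0.0358] yaw -0.04 tilt [-0.  0.] w 0.016119724852361763
now: tool shift [-0.0002 -0.0007  0.0043]
rz needed -0.0 shift after turn [-0.0002 -0.0007  0.0043]
```

Emit:
arm_command(
  deltas=[
    {"rx": 0, "ry": 0, "rz": 0, "dx": 0, "dy": 0, "dz": 0.002, "fingers": 0.01},
    {"rx": 0, "ry": 0, "rz": 0, "dx": 0, "dy": 0, "dz": 0.001, "fingers": 0.01},
    {"rx": 0, "ry": 0, "rz": 0, "dx": 0, "dy": 0, "dz": 0.001, "fingers": 0.01},
    {"rx": 0, "ry": 0, "rz": 0, "dx": 0, "dy": 0, "dz": 0, "fingers": 0.01},
    {"rx": 0, "ry": 0, "rz": 0, "dx": 0, "dy": 0, "dz": 0, "fingers": 0.01},
  ],
)

```text
time_s: 9.15
position: [0.5392, -0.0544, 0.0319]
tool_rot: [[0.04, 0.999, 0.0], [0.999, -0.04, -0.0], [-0.0, 0.0, -1.0]]
ft_force: [-0.2, 0.2, -0.4]
grip_width: 0.0162
gripper_force: 49.0
```

Emit:
arm_command(
  deltas=[
    {"rx": 0, "ry": 0, "rz": 0, "dx": 0, "dy": 0, "dz": 0.001, "fingers": 0.01},
    {"rx": 0, "ry": 0, "rz": 0, "dx": 0, "dy": 0, "dz": 0, "fingers": 0.01},
    {"rx": 0, "ry": 0, "rz": 0, "dx": 0, "dy": 0, "dz": 0, "fingers": 0.01},
  ],
)

```text
time_s: 9.45
position: [0.5394, -0.0545, 0.0313]
tool_rot: [[0.04, 0.999, 0.001], [0.999, -0.04, -0.0], [-0.0, 0.001, -1.0]]
ft_force: [-0.8, -0.6, 5.5]
grip_width: 0.0162
gripper_force: 49.6
```

Contact at the expected height. I'll release and rise.

Emit:
arm_command(
  deltas=[
    {"rx": 0, "ry": 0, "rz": 0, "dx": 0, "dy": 0, "dz": 0, "fingers": 0.025},
    {"rx": 0, "ry": 0, "rz": 0, "dx": 0, "dy": 0, "dz": 0, "fingers": 0.035},
    {"rx": 0, "ry": 0, "rz": 0, "dx": 0, "dy": 0, "dz": 0, "fingers": 0.055},
    {"rx": 0, "ry": 0, "rz": 0, "dx": 0, "dy": 0, "dz": 0, "fingers": 0.055},
    {"rx": 0, "ry": 0, "rz": 0, "dx": 0, "dy": 0, "dz": -0.02, "fingers": 0.055},
    {"rx": 0, "ry": 0, "rz": 0, "dx": 0, "dy": 0, "dz": -0.04, "fingers": 0.055},
    {"rx": 0, "ry": 0, "rz": 0, "dx": 0, "dy": 0, "dz": -0.03, "fingers": 0.055},
    {"rx": 0, "ry": 0, "rz": 0.14, "dx": 0, "dy": 0, "dz": -0.01, "fingers": 0.055},
    {"rx": 0, "ry": 0, "rz": 0.14, "dx": 0, "dy": 0, "dz": 0, "fingers": 0.055},
    {"rx": 0, "ry": 0, "rz": 0, "dx": 0, "dy": 0, "dz": 0, "fingers": 0.055},
  ],
)

```text
time_s: 10.45
position: [0.5392, -0.0544, 0.131]
tool_rot: [[0.316, 0.949, 0.0], [0.949, -0.316, -0.0], [0.0, 0.0, -1.0]]
ft_force: [0.9, -0.3, -0.4]
grip_width: 0.0551
gripper_force: 0.0
```

```bash
python3 go.py .4505 -.0965 .01 -.32
```

```text
t 10.45 pos [ 0.5392 -0.0544  0.131 ] yaw -0.3213 tilt [ 0.0005 -0.0001] w 0.05514308714140181
now: tool shift [-0.068  -0.0709  0.121 ]
rz needed -0.0013 shift after turn [-0.0679 -0.0709  0.121 ]
```

Emit:
arm_command(
  deltas=[
    {"rx": 0, "ry": 0, "rz": 0, "dx": -0.015, "dy": -0.016, "dz": 0, "fingers": 0.055},
    {"rx": 0, "ry": 0, "rz": 0, "dx": -0.025, "dy": -0.026, "dz": 0, "fingers": 0.055},
    {"rx": 0, "ry": 0, "rz": 0, "dx": -0.02, "dy": -0.021, "dz": 0, "fingers": 0.055},
    {"rx": 0, "ry": 0, "rz": 0, "dx": -0.008, "dy": -0.008, "dz": 0, "fingers": 0.055},
    {"rx": 0, "ry": 0, "rz": 0, "dx": 0, "dy": 0, "dz": 0.03, "fingers": 0.055},
    {"rx": 0, "ry": 0, "rz": 0, "dx": 0, "dy": 0, "dz": 0.035, "fingers": 0.055},
    {"rx": 0, "ry": 0, "rz": 0, "dx": 0, "dy": 0, "dz": 0.025, "fingers": 0.055},
    {"rx": 0, "ry": 0, "rz": 0, "dx": 0, "dy": 0, "dz": 0.015, "fingers": 0.055},
    {"rx": 0, "ry": 0, "rz": 0, "dx": 0, "dy": 0, "dz": 0.008, "fingers": 0.055},
    {"rx": 0, "ry": 0, "rz": 0, "dx": 0, "dy": 0, "dz": 0, "fingers": 0.055},
    {"rx": 0, "ry": 0, "rz": 0, "dx": 0, "dy": 0, "dz": 0, "fingers": 0.055},
  ],
)

```text
time_s: 11.55
position: [0.4509, -0.0967, 0.0182]
tool_rot: [[0.314, 0.95, 0.001], [0.95, -0.314, -0.0], [-0.0, 0.001, -1.0]]
ft_force: [-0.3, 0.3, -0.3]
grip_width: 0.0547
gripper_force: 0.0
```

```bash
python3 go.py .4505 -.0965 .004 -.32
python3 - <<'E'
from h import *
from fit import *
I=[env.get_image("scene")]
im=I[0]; cv2.imwrite("pics/s6.png",cv2.resize(im["color"][120:230,170:300],None,fx=6,fy=5.4,interpolation=cv2.INTER_CUBIC))
for n,g in(("rubber_stamp",(.538,-.054)),): print(n,fit(I,n,g,lambda V,S,H:(S>75)&(V<95),.007,True,(0,))[:2])
E
```

```text
t 11.55 pos [ 0.4509 -0.0967  0.0182] yaw -0.319 tilt [ 0.0008 -0.0004] w 0.054718514960991844
now: tool shift [ 0.0001 -0.0005  0.0142]
rz needed 0.001 shift after turn [ 0.0001 -0.0005  0.0142]
rubber_stamp ([np.float64(0.5517090798829414), np.float64(-0.06182823162159287), np.float64(-0.7630439878073323)], np.float64(0.7641946697566628))
```

View pics/s6.png

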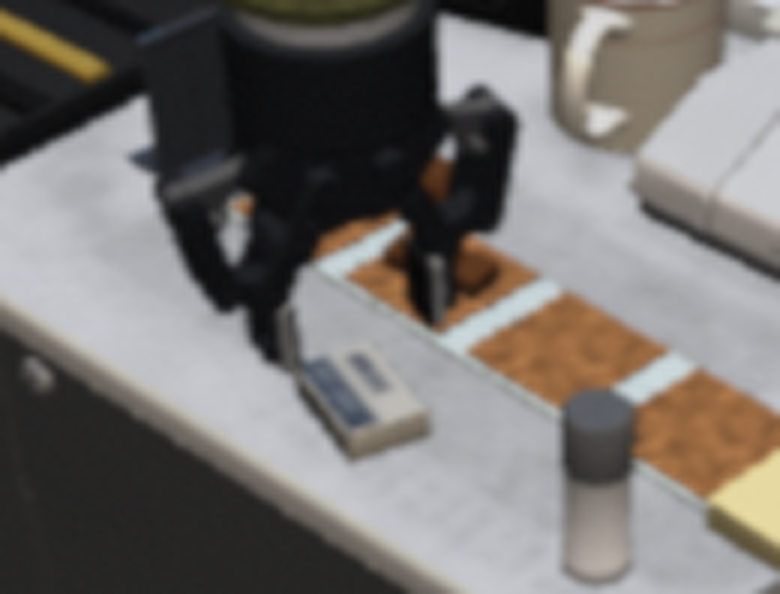

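The finger ends (283,362) and (435,320) straddle the box at (365,400) but are still well above it. I'll narrow the opening slightly and descend in guarded steps.

Emit:
arm_command(
  deltas=[
    {"rx": 0, "ry": 0, "rz": 0, "dx": 0, "dy": 0, "dz": 0, "fingers": 0.048},
    {"rx": 0, "ry": 0, "rz": 0, "dx": 0, "dy": 0, "dz": 0.005, "fingers": 0.048},
    {"rx": 0, "ry": 0, "rz": 0, "dx": 0, "dy": 0, "dz": 0.005, "fingers": 0.048},
    {"rx": 0, "ry": 0, "rz": 0, "dx": 0, "dy": 0, "dz": 0, "fingers": 0.048},
    {"rx": 0, "ry": 0, "rz": 0, "dx": 0, "dy": 0, "dz": 0, "fingers": 0.048},
  ],
)

```text
time_s: 12.1
position: [0.4503, -0.0966, 0.0076]
tool_rot: [[0.315, 0.949, -0.0], [0.949, -0.315, 0.0], [0.0, -0.001, -1.0]]
ft_force: [-0.3, 0.0, 0.3]
grip_width: 0.0477
gripper_force: 0.0
```

Run:
```python
from h import *
im=env.get_image("scene"); a=cv2.resize(im["color"][150:210,195:275],None,fx=7,fy=7,interpolation=cv2.INTER_CUBIC)
cv2.imwrite("pics/s7.png",a)
p=np.array(env.observe()["position"]); print(p,(proj(im,[.4505,-.0965,.018])-[195,150])*7)
for z in(0,.01,.02): print([np.round((proj(im,p+[.024*s*.95,-.024*s*.31,z])-[195,150])*7) for s in(-1,0,1)])
```

```text
[ 0.45036197 -0.09658884  0.00772141] [239.23456012 289.53465544]
[array([177., 335.]), array([241., 312.]), array([304., 289.])]
[array([175., 314.]), array([239., 290.]), array([302., 268.])]
[array([173., 292.]), array([237., 269.]), array([301., 246.])]
```

View pics/s7.png

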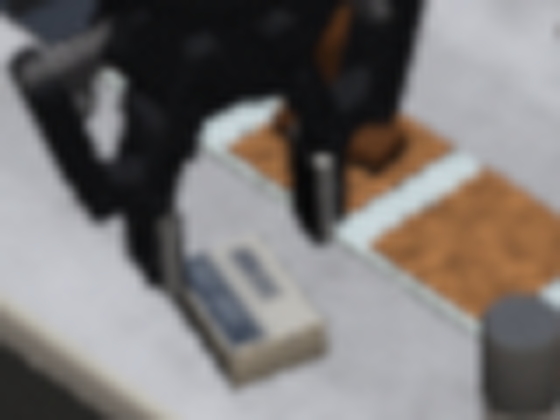

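The tips straddle the box with the mid-line aligned, but at (170,285) and (320,240) they are still roughly 20 mm up. I'll descend on force readings.

Emit:
arm_command(
  deltas=[
    {"rx": 0, "ry": 0, "rz": 0, "dx": 0, "dy": 0, "dz": 0.002, "fingers": 0.048},
    {"rx": 0, "ry": 0, "rz": 0, "dx": 0, "dy": 0, "dz": 0.002, "fingers": 0.048},
    {"rx": 0, "ry": 0, "rz": 0, "dx": 0, "dy": 0, "dz": 0.002, "fingers": 0.048},
    {"rx": 0, "ry": 0, "rz": 0, "dx": 0, "dy": 0, "dz": 0, "fingers": 0.048},
    {"rx": 0, "ry": 0, "rz": 0, "dx": 0, "dy": 0, "dz": 0, "fingers": 0.048},
  ],
)

```text
time_s: 12.65
position: [0.4504, -0.0966, 0.0017]
tool_rot: [[0.315, 0.949, -0.0], [0.949, -0.315, 0.0], [0.0, -0.0, -1.0]]
ft_force: [-0.5, -0.3, -0.4]
grip_width: 0.0477
gripper_force: 0.0
```

Emit:
arm_command(
  deltas=[
    {"rx": 0, "ry": 0, "rz": 0, "dx": 0, "dy": 0, "dz": 0.0015, "fingers": 0.048},
    {"rx": 0, "ry": 0, "rz": 0, "dx": 0, "dy": 0, "dz": 0.0015, "fingers": 0.048},
    {"rx": 0, "ry": 0, "rz": 0, "dx": 0, "dy": 0, "dz": 0, "fingers": 0.048},
    {"rx": 0, "ry": 0, "rz": 0, "dx": 0, "dy": 0, "dz": 0, "fingers": 0.048},
  ],
)

```text
time_s: 13.05
position: [0.4504, -0.0966, -0.0012]
tool_rot: [[0.315, 0.949, -0.0], [0.949, -0.315, 0.0], [-0.0, -0.0, -1.0]]
ft_force: [-0.4, 0.2, 0.3]
grip_width: 0.0474
gripper_force: 0.0
```

Run:
```python
from h import *
im=env.get_image("scene"); a=cv2.resize(im["color"][150:210,195:275],None,fx=7,fy=7,interpolation=cv2.INTER_CUBIC)
cv2.imwrite("pics/s8.png",a); print(env.pinch_z)
```

```text
-0.0187
```

View pics/s8.png

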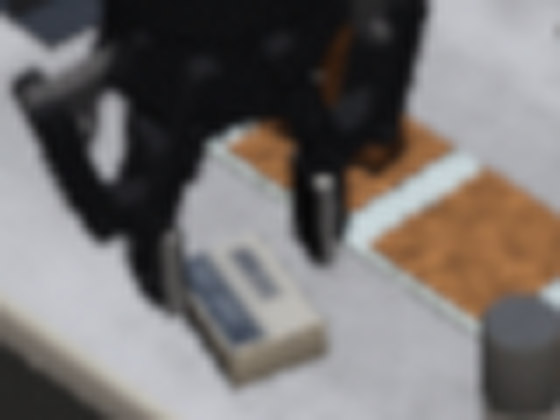

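Tips are now at (168,310) and (322,262), level with the box. Still no contact force, so I'll go a few mm lower in guarded steps.

Emit:
arm_command(
  deltas=[
    {"rx": 0, "ry": 0, "rz": 0, "dx": 0, "dy": 0, "dz": 0.001, "fingers": 0.048},
    {"rx": 0, "ry": 0, "rz": 0, "dx": 0, "dy": 0, "dz": 0.001, "fingers": 0.048},
    {"rx": 0, "ry": 0, "rz": 0, "dx": 0, "dy": 0, "dz": 0.001, "fingers": 0.048},
    {"rx": 0, "ry": 0, "rz": 0, "dx": 0, "dy": 0, "dz": 0, "fingers": 0.048},
    {"rx": 0, "ry": 0, "rz": 0, "dx": 0, "dy": 0, "dz": 0, "fingers": 0.048},
  ],
)

```text
time_s: 13.6
position: [0.4504, -0.0966, -0.0043]
tool_rot: [[0.315, 0.949, -0.0], [0.949, -0.315, 0.0], [0.0, -0.0, -1.0]]
ft_force: [-0.3, 0.1, -0.2]
grip_width: 0.0482
gripper_force: 0.0
```

Emit:
arm_command(
  deltas=[
    {"rx": 0, "ry": 0, "rz": 0, "dx": 0, "dy": 0, "dz": 0, "fingers": 0.042},
    {"rx": 0, "ry": 0, "rz": 0, "dx": 0, "dy": 0, "dz": 0, "fingers": 0.038},
    {"rx": 0, "ry": 0, "rz": 0, "dx": 0, "dy": 0, "dz": 0, "fingers": 0.032},
    {"rx": 0, "ry": 0, "rz": 0, "dx": 0, "dy": 0, "dz": 0, "fingers": 0.03},
    {"rx": 0, "ry": 0, "rz": 0, "dx": 0, "dy": 0, "dz": 0, "fingers": 0.03},
  ],
  squeeze=25,
)

```text
time_s: 14.1
position: [0.4504, -0.0966, -0.0042]
tool_rot: [[0.314, 0.949, -0.0], [0.949, -0.314, -0.0], [-0.0, -0.0, -1.0]]
ft_force: [0.0, 0.5, 0.5]
grip_width: 0.0303
gripper_force: 0.0
```

The fingers passed over the box (30 mm, no force), so the tips really are about 20 mm above the nominal TCP, as the picture showed. I'll reopen and descend further, guarded.

Emit:
arm_command(
  deltas=[
    {"rx": 0, "ry": 0, "rz": 0, "dx": 0, "dy": 0, "dz": 0, "fingers": 0.048},
    {"rx": 0, "ry": 0, "rz": 0, "dx": 0, "dy": 0, "dz": 0, "fingers": 0.048},
    {"rx": 0, "ry": 0, "rz": 0, "dx": 0, "dy": 0, "dz": 0.002, "fingers": 0.048},
    {"rx": 0, "ry": 0, "rz": 0, "dx": 0, "dy": 0, "dz": 0.002, "fingers": 0.048},
    {"rx": 0, "ry": 0, "rz": 0, "dx": 0, "dy": 0, "dz": 0.001, "fingers": 0.048},
    {"rx": 0, "ry": 0, "rz": 0, "dx": 0, "dy": 0, "dz": 0, "fingers": 0.048},
    {"rx": 0, "ry": 0, "rz": 0, "dx": 0, "dy": 0, "dz": 0, "fingers": 0.048},
  ],
)

```text
time_s: 14.8
position: [0.4504, -0.0966, -0.0093]
tool_rot: [[0.315, 0.949, -0.0], [0.949, -0.315, 0.0], [0.0, -0.0, -1.0]]
ft_force: [-0.8, 0.7, 0.5]
grip_width: 0.0478
gripper_force: 0.0
```

Emit:
arm_command(
  deltas=[
    {"rx": 0, "ry": 0, "rz": 0, "dx": 0, "dy": 0, "dz": 0.001, "fingers": 0.048},
    {"rx": 0, "ry": 0, "rz": 0, "dx": 0, "dy": 0, "dz": 0.001, "fingers": 0.048},
    {"rx": 0, "ry": 0, "rz": 0, "dx": 0, "dy": 0, "dz": 0.001, "fingers": 0.048},
    {"rx": 0, "ry": 0, "rz": 0, "dx": 0, "dy": 0, "dz": 0, "fingers": 0.048},
    {"rx": 0, "ry": 0, "rz": 0, "dx": 0, "dy": 0, "dz": 0, "fingers": 0.048},
  ],
)

```text
time_s: 15.3
position: [0.4504, -0.0966, -0.0122]
tool_rot: [[0.315, 0.949, -0.0], [0.949, -0.315, 0.0], [-0.0, -0.0, -1.0]]
ft_force: [-0.4, 0.3, 0.4]
grip_width: 0.0479
gripper_force: 0.0
```

Emit:
arm_command(
  deltas=[
    {"rx": 0, "ry": 0, "rz": 0, "dx": 0, "dy": 0, "dz": 0, "fingers": 0.042},
    {"rx": 0, "ry": 0, "rz": 0, "dx": 0, "dy": 0, "dz": 0, "fingers": 0.038},
    {"rx": 0, "ry": 0, "rz": 0, "dx": 0, "dy": 0, "dz": 0, "fingers": 0.032},
    {"rx": 0, "ry": 0, "rz": 0, "dx": 0, "dy": 0, "dz": 0, "fingers": 0.03},
    {"rx": 0, "ry": 0, "rz": 0, "dx": 0, "dy": 0, "dz": 0, "fingers": 0.03},
  ],
)

```text
time_s: 15.8
position: [0.4506, -0.0967, -0.012]
tool_rot: [[0.315, 0.949, 0.001], [0.949, -0.315, -0.0], [-0.0, 0.001, -1.0]]
ft_force: [-0.0, -0.3, 6.0]
grip_width: 0.0348
gripper_force: 25.2
```

The box is gripped (34.8 mm, 25 N). I'll lift and turn.

Emit:
arm_command(
  deltas=[
    {"rx": 0, "ry": 0, "rz": 0, "dx": 0, "dy": 0, "dz": 0, "fingers": 0.028},
    {"rx": 0, "ry": 0, "rz": 0, "dx": 0, "dy": 0, "dz": 0, "fingers": 0.028},
    {"rx": 0, "ry": 0, "rz": 0, "dx": 0, "dy": 0, "dz": -0.01, "fingers": 0.028},
    {"rx": 0, "ry": 0, "rz": 0, "dx": 0, "dy": 0, "dz": -0.02, "fingers": 0.028},
    {"rx": 0, "ry": 0, "rz": 0, "dx": 0, "dy": 0, "dz": -0.03, "fingers": 0.028},
    {"rx": 0, "ry": 0, "rz": 0, "dx": 0, "dy": 0, "dz": -0.03, "fingers": 0.028},
    {"rx": 0, "ry": 0, "rz": 0, "dx": 0, "dy": 0, "dz": -0.02, "fingers": 0.028},
    {"rx": 0, "ry": 0, "rz": -0.14, "dx": 0, "dy": 0, "dz": -0.01, "fingers": 0.028},
    {"rx": 0, "ry": 0, "rz": -0.14, "dx": 0, "dy": 0, "dz": 0, "fingers": 0.028},
    {"rx": 0, "ry": 0, "rz": 0, "dx": 0, "dy": 0, "dz": 0, "fingers": 0.028},
    {"rx": 0, "ry": 0, "rz": 0, "dx": 0, "dy": 0, "dz": 0, "fingers": 0.028},
  ],
  squeeze=45,
)

```text
time_s: 16.9
position: [0.4501, -0.0965, 0.1078]
tool_rot: [[0.044, 0.999, -0.001], [0.999, -0.044, 0.0], [0.0, -0.001, -1.0]]
ft_force: [-0.4, -0.6, -0.9]
grip_width: 0.034
gripper_force: 45.4
```

```bash
python3 go.py .5327 -.206 -.005 -.04
```

```text
t 16.9 pos [ 0.4501 -0.0965  0.1078] yaw -0.0437 tilt [-0.0006  0.0003] w 0.03399777740746667
now: tool shift [-0.1059  0.0874  0.1127]
rz needed -0.0037 shift after turn [-0.1062  0.0869  0.1128]
```

Emit:
arm_command(
  deltas=[
    {"rx": 0, "ry": 0, "rz": 0, "dx": -0.01, "dy": 0.01, "dz": 0, "fingers": 0.028},
    {"rx": 0, "ry": 0, "rz": 0, "dx": -0.025, "dy": 0.02, "dz": 0, "fingers": 0.028},
    {"rx": 0, "ry": 0, "rz": 0, "dx": -0.03, "dy": 0.025, "dz": 0, "fingers": 0.028},
    {"rx": 0, "ry": 0, "rz": 0, "dx": -0.025, "dy": 0.02, "dz": 0, "fingers": 0.028},
    {"rx": 0, "ry": 0, "rz": 0, "dx": -0.012, "dy": 0.009, "dz": 0, "fingers": 0.028},
    {"rx": 0, "ry": 0, "rz": 0, "dx": -0.004, "dy": 0.003, "dz": 0.01, "fingers": 0.028},
    {"rx": 0, "ry": 0, "rz": 0, "dx": 0, "dy": 0, "dz": 0.025, "fingers": 0.028},
    {"rx": 0, "ry": 0, "rz": 0, "dx": 0, "dy": 0, "dz": 0.03, "fingers": 0.028},
    {"rx": 0, "ry": 0, "rz": 0, "dx": 0, "dy": 0, "dz": 0.025, "fingers": 0.028},
    {"rx": 0, "ry": 0, "rz": 0, "dx": 0, "dy": 0, "dz": 0.013, "fingers": 0.028},
    {"rx": 0, "ry": 0, "rz": 0, "dx": 0, "dy": 0, "dz": 0.004, "fingers": 0.028},
    {"rx": 0, "ry": 0, "rz": 0, "dx": 0, "dy": 0, "dz": 0, "fingers": 0.028},
  ],
)

```text
time_s: 18.1
position: [0.5332, -0.206, 0.0008]
tool_rot: [[0.04, 0.999, -0.0], [0.999, -0.04, 0.0], [0.0, -0.0, -1.0]]
ft_force: [0.4, 0.8, 0.2]
grip_width: 0.0339
gripper_force: 45.4
```

```bash
python3 go.py .5327 -.206 -.005 -.04
```

```text
t 18.1 pos [ 0.5332 -0.206   0.0008] yaw -0.0403 tilt [-0.0002  0.0001] w 0.033946374180997795
now: tool shift [-0.0001 -0.0004  0.0058]
rz needed -0.0003 shift after turn [-0.0001 -0.0004  0.0058]
```

Emit:
arm_command(
  deltas=[
    {"rx": 0, "ry": 0, "rz": 0, "dx": 0, "dy": 0, "dz": 0.002, "fingers": 0.028},
    {"rx": 0, "ry": 0, "rz": 0, "dx": 0, "dy": 0, "dz": 0.002, "fingers": 0.028},
    {"rx": 0, "ry": 0, "rz": 0, "dx": 0, "dy": 0, "dz": 0.001, "fingers": 0.028},
    {"rx": 0, "ry": 0, "rz": 0, "dx": 0, "dy": 0, "dz": 0.0005, "fingers": 0.028},
    {"rx": 0, "ry": 0, "rz": 0, "dx": 0, "dy": 0, "dz": 0, "fingers": 0.028},
    {"rx": 0, "ry": 0, "rz": 0, "dx": 0, "dy": 0, "dz": 0, "fingers": 0.028},
  ],
)

```text
time_s: 18.7
position: [0.5331, -0.206, -0.0046]
tool_rot: [[0.04, 0.999, 0.0], [0.999, -0.04, -0.0], [-0.0, 0.0, -1.0]]
ft_force: [-0.7, 0.3, -0.2]
grip_width: 0.034
gripper_force: 45.4
```

Emit:
arm_command(
  deltas=[
    {"rx": 0, "ry": 0, "rz": 0, "dx": 0, "dy": 0, "dz": 0.001, "fingers": 0.028},
    {"rx": 0, "ry": 0, "rz": 0, "dx": 0, "dy": 0, "dz": 0, "fingers": 0.028},
    {"rx": 0, "ry": 0, "rz": 0, "dx": 0, "dy": 0, "dz": 0, "fingers": 0.028},
  ],
)

```text
time_s: 19.0
position: [0.5332, -0.2061, -0.0048]
tool_rot: [[0.04, 0.999, 0.001], [0.999, -0.04, -0.0], [-0.0, 0.001, -1.0]]
ft_force: [-2.3, 1.1, 7.6]
grip_width: 0.0344
gripper_force: 46.3
```

Contact again. I'll release, rise, and go on to the glue stick.

Emit:
arm_command(
  deltas=[
    {"rx": 0, "ry": 0, "rz": 0, "dx": 0, "dy": 0, "dz": 0, "fingers": 0.04},
    {"rx": 0, "ry": 0, "rz": 0, "dx": 0, "dy": 0, "dz": 0, "fingers": 0.055},
    {"rx": 0, "ry": 0, "rz": 0, "dx": 0, "dy": 0, "dz": 0, "fingers": 0.055},
    {"rx": 0, "ry": 0, "rz": 0, "dx": 0, "dy": 0, "dz": 0, "fingers": 0.055},
    {"rx": 0, "ry": 0, "rz": 0, "dx": 0, "dy": 0, "dz": -0.02, "fingers": 0.055},
    {"rx": 0, "ry": 0, "rz": 0, "dx": 0, "dy": 0, "dz": -0.04, "fingers": 0.055},
    {"rx": 0, "ry": 0, "rz": 0, "dx": 0, "dy": 0, "dz": -0.04, "fingers": 0.055},
    {"rx": 0, "ry": 0, "rz": 0, "dx": 0, "dy": 0, "dz": -0.03, "fingers": 0.055},
    {"rx": 0, "ry": 0, "rz": 0, "dx": 0, "dy": 0, "dz": -0.01, "fingers": 0.055},
    {"rx": 0, "ry": 0, "rz": 0, "dx": 0, "dy": 0, "dz": 0, "fingers": 0.055},
  ],
)

```text
time_s: 20.0
position: [0.5334, -0.2062, 0.1351]
tool_rot: [[0.04, 0.999, 0.002], [0.999, -0.04, -0.001], [-0.001, 0.002, -1.0]]
ft_force: [-0.3, -1.1, -0.0]
grip_width: 0.0551
gripper_force: 0.0
```

```bash
python3 go.py .446 -.2275 .015 -.04
cat > run2.py <<'E'
from fit import *
ims=[env.get_image("scene"),env.get_image("top")]
J={"staple_box":((.533,-.206),lambda V,S,H:(S<60),.007),"rubber_stamp":((.539,-.054),lambda V,S,H:(S>75)&(V<95),.007),"glue_cap":((.446,-.2275),lambda V,S,H:V<135,0),"clip_tub":((.455,-.331),lambda V,S,H:V<np.percentile(V,70)-30,0)}
import sys
for n in sys.argv[1:]:
    g,sel,z0=J[n]
    for t,I in(("scene",ims[:1]),("top",ims[1:])):
        try: p,c,v=fit(I,n,g,sel,z0,n in("staple_box","rubber_stamp"),(0,)); print(n,t,np.round(p,4),round(c,3)); cv2.imwrite(f"pics/v_{n}_{t}.png",v)
        except Exception as e: print(n,t,e)
E
python3 run2.py staple_box rubber_stamp glue_cap clip_tub
```

```text
t 20.0 pos [ 0.5334 -0.2062  0.1351] yaw -0.04 tilt [ 0.0019 -0.0012] w 0.055114088186225846
now: tool shift [-0.0247 -0.0867  0.12  ]
rz needed 0.0 shift after turn [-0.0248 -0.0865  0.1201]
staple_box scene [ 0.5426 -0.2007  0.0683] 0.9
staple_box top [ 0.5306 -0.2084  0.3467] 0.88
rubber_stamp scene [ 0.5373 -0.0557 -0.0231] 0.29
rubber_stamp top max() iterable argument is empty
glue_cap scene [ 0.4486 -0.2267  0.    ] 0.53
glue_cap top [ 0.446  -0.2264  0.    ] 0.144
clip_tub scene [ 0.4568 -0.3281  0.    ] 0.397
clip_tub top [ 0.4553 -0.3326  0.    ] 0.464
```

Emit:
arm_command(
  deltas=[
    {"rx": 0, "ry": 0, "rz": 0, "dx": -0.005, "dy": -0.017, "dz": 0, "fingers": 0.055},
    {"rx": 0, "ry": 0, "rz": 0, "dx": -0.01, "dy": -0.035, "dz": 0, "fingers": 0.055},
    {"rx": 0, "ry": 0, "rz": 0, "dx": -0.007, "dy": -0.025, "dz": 0, "fingers": 0.055},
    {"rx": 0, "ry": 0, "rz": 0, "dx": -0.002, "dy": -0.01, "dz": 0, "fingers": 0.055},
    {"rx": 0, "ry": 0, "rz": 0, "dx": 0, "dy": 0, "dz": 0.02, "fingers": 0.055},
    {"rx": 0, "ry": 0, "rz": 0, "dx": 0, "dy": 0, "dz": 0.03, "fingers": 0.055},
    {"rx": 0, "ry": 0, "rz": 0, "dx": 0, "dy": 0, "dz": 0.03, "fingers": 0.055},
    {"rx": 0, "ry": 0, "rz": 0, "dx": 0, "dy": 0, "dz": 0.025, "fingers": 0.055},
    {"rx": 0, "ry": 0, "rz": 0, "dx": 0, "dy": 0, "dz": 0.015, "fingers": 0.055},
    {"rx": 0, "ry": 0, "rz": 0, "dx": 0, "dy": 0, "dz": 0, "fingers": 0.055},
    {"rx": 0, "ry": 0, "rz": 0, "dx": 0, "dy": 0, "dz": 0, "fingers": 0.055},
  ],
)

```text
time_s: 21.2
position: [0.4454, -0.2263, 0.014]
tool_rot: [[0.04, 0.999, -0.001], [0.999, -0.04, 0.001], [0.001, -0.001, -1.0]]
ft_force: [0.8, -0.3, -0.8]
grip_width: 0.055
gripper_force: 0.0
```

Emit:
arm_command(
  deltas=[
    {"rx": 0, "ry": 0, "rz": 0, "dx": 0, "dy": 0, "dz": 0, "fingers": 0.035},
    {"rx": 0, "ry": 0, "rz": 0, "dx": 0, "dy": 0, "dz": 0, "fingers": 0.028},
    {"rx": 0, "ry": 0, "rz": 0, "dx": 0, "dy": 0, "dz": 0, "fingers": 0.022},
    {"rx": 0, "ry": 0, "rz": 0, "dx": 0, "dy": 0, "dz": 0, "fingers": 0.02},
    {"rx": 0, "ry": 0, "rz": 0, "dx": 0, "dy": 0, "dz": 0, "fingers": 0.02},
  ],
  squeeze=25,
)

```text
time_s: 21.7
position: [0.4456, -0.2268, 0.0149]
tool_rot: [[0.04, 0.999, 0.001], [0.999, -0.04, -0.001], [-0.001, 0.001, -1.0]]
ft_force: [0.0, 1.2, 5.8]
grip_width: 0.0259
gripper_force: 24.9
```

The glue stick is gripped at 25.9 mm. I'll lift it 110 mm.

Emit:
arm_command(
  deltas=[
    {"rx": 0, "ry": 0, "rz": 0, "dx": 0, "dy": 0, "dz": 0, "fingers": 0.018},
    {"rx": 0, "ry": 0, "rz": 0, "dx": 0, "dy": 0, "dz": 0, "fingers": 0.018},
    {"rx": 0, "ry": 0, "rz": 0, "dx": 0, "dy": 0, "dz": -0.01, "fingers": 0.018},
    {"rx": 0, "ry": 0, "rz": 0, "dx": 0, "dy": 0, "dz": -0.02, "fingers": 0.018},
    {"rx": 0, "ry": 0, "rz": 0, "dx": 0, "dy": 0, "dz": -0.03, "fingers": 0.018},
    {"rx": 0, "ry": 0, "rz": 0, "dx": 0, "dy": 0, "dz": -0.03, "fingers": 0.018},
    {"rx": 0, "ry": 0, "rz": 0, "dx": 0, "dy": 0, "dz": -0.015, "fingers": 0.018},
    {"rx": 0, "ry": 0, "rz": 0, "dx": 0, "dy": 0, "dz": -0.005, "fingers": 0.018},
    {"rx": 0, "ry": 0, "rz": 0, "dx": 0, "dy": 0, "dz": 0, "fingers": 0.018},
    {"rx": 0, "ry": 0, "rz": 0, "dx": 0, "dy": 0, "dz": 0, "fingers": 0.018},
  ],
  squeeze=45,
)

```text
time_s: 22.7
position: [0.4447, -0.2261, 0.1235]
tool_rot: [[0.04, 0.999, -0.001], [0.999, -0.04, 0.001], [0.001, -0.001, -1.0]]
ft_force: [-0.8, -1.2, -0.7]
grip_width: 0.025
gripper_force: 44.2
```

```bash
python3 go.py .5413 .0216 .0219 -.04
```

```text
t 22.7 pos [ 0.4447 -0.2261  0.1235] yaw -0.0401 tilt [-0.0014  0.0012] w 0.02502861802737744
now: tool shift [0.2513 0.0867 0.1017]
rz needed -0.0001 shift after turn [0.2514 0.0866 0.1016]
```

Emit:
arm_command(
  deltas=[
    {"rx": 0, "ry": 0, "rz": 0, "dx": 0.01, "dy": 0.003, "dz": 0, "fingers": 0.018},
    {"rx": 0, "ry": 0, "rz": 0, "dx": 0.02, "dy": 0.007, "dz": 0, "fingers": 0.018},
    {"rx": 0, "ry": 0, "rz": 0, "dx": 0.03, "dy": 0.01, "dz": 0, "fingers": 0.018},
    {"rx": 0, "ry": 0, "rz": 0, "dx": 0.035, "dy": 0.012, "dz": 0, "fingers": 0.018},
    {"rx": 0, "ry": 0, "rz": 0, "dx": 0.035, "dy": 0.013, "dz": 0, "fingers": 0.018},
    {"rx": 0, "ry": 0, "rz": 0, "dx": 0.035, "dy": 0.012, "dz": 0, "fingers": 0.018},
    {"rx": 0, "ry": 0, "rz": 0, "dx": 0.035, "dy": 0.012, "dz": 0, "fingers": 0.018},
    {"rx": 0, "ry": 0, "rz": 0, "dx": 0.025, "dy": 0.01, "dz": 0, "fingers": 0.018},
    {"rx": 0, "ry": 0, "rz": 0, "dx": 0.018, "dy": 0.005, "dz": 0, "fingers": 0.018},
    {"rx": 0, "ry": 0, "rz": 0, "dx": 0.008, "dy": 0.003, "dz": 0, "fingers": 0.018},
    {"rx": 0, "ry": 0, "rz": 0, "dx": 0, "dy": 0, "dz": 0, "fingers": 0.018},
    {"rx": 0, "ry": 0, "rz": 0, "dx": 0, "dy": 0, "dz": 0, "fingers": 0.018},
  ],
)

```text
time_s: 23.9
position: [0.5418, 0.0204, 0.124]
tool_rot: [[0.04, 0.999, -0.001], [0.999, -0.04, -0.0], [-0.0, -0.001, -1.0]]
ft_force: [-0.6, -0.3, -0.3]
grip_width: 0.0253
gripper_force: 44.2
```

```bash
python3 go.py .5413 .0216 .0219 -.04
```

```text
t 23.9 pos [0.5418 0.0204 0.124 ] yaw -0.0402 tilt [-0.0008 -0.0001] w 0.025339870707752857
now: tool shift [ 0.0011 -0.0005  0.1021]
rz needed -0.0002 shift after turn [ 0.0011 -0.0006  0.1021]
```

Emit:
arm_command(
  deltas=[
    {"rx": 0, "ry": 0, "rz": 0, "dx": 0.001, "dy": 0, "dz": 0.01, "fingers": 0.018},
    {"rx": 0, "ry": 0, "rz": 0, "dx": 0, "dy": 0, "dz": 0.02, "fingers": 0.018},
    {"rx": 0, "ry": 0, "rz": 0, "dx": 0, "dy": 0, "dz": 0.025, "fingers": 0.018},
    {"rx": 0, "ry": 0, "rz": 0, "dx": 0, "dy": 0, "dz": 0.02, "fingers": 0.018},
    {"rx": 0, "ry": 0, "rz": 0, "dx": 0, "dy": 0, "dz": 0.015, "fingers": 0.018},
    {"rx": 0, "ry": 0, "rz": 0, "dx": 0, "dy": 0, "dz": 0.006, "fingers": 0.018},
    {"rx": 0, "ry": 0, "rz": 0, "dx": 0, "dy": 0, "dz": 0.003, "fingers": 0.018},
    {"rx": 0, "ry": 0, "rz": 0, "dx": 0, "dy": 0, "dz": 0.002, "fingers": 0.018},
    {"rx": 0, "ry": 0, "rz": 0, "dx": 0, "dy": 0, "dz": 0.0005, "fingers": 0.018},
    {"rx": 0, "ry": 0, "rz": 0, "dx": 0, "dy": 0, "dz": 0, "fingers": 0.018},
    {"rx": 0, "ry": 0, "rz": 0, "dx": 0, "dy": 0, "dz": 0, "fingers": 0.018},
  ],
)

```text
time_s: 25.0
position: [0.5424, 0.0218, 0.0232]
tool_rot: [[0.04, 0.999, 0.001], [0.999, -0.04, -0.0], [-0.0, 0.001, -1.0]]
ft_force: [0.1, -0.1, -1.2]
grip_width: 0.0252
gripper_force: 44.2
```

Emit:
arm_command(
  deltas=[
    {"rx": 0, "ry": 0, "rz": 0, "dx": 0, "dy": 0, "dz": 0.001, "fingers": 0.018},
    {"rx": 0, "ry": 0, "rz": 0, "dx": 0, "dy": 0, "dz": 0.0007, "fingers": 0.018},
    {"rx": 0, "ry": 0, "rz": 0, "dx": 0, "dy": 0, "dz": 0, "fingers": 0.018},
    {"rx": 0, "ry": 0, "rz": 0, "dx": 0, "dy": 0, "dz": 0, "fingers": 0.018},
  ],
)

```text
time_s: 25.4
position: [0.5425, 0.0218, 0.0219]
tool_rot: [[0.04, 0.999, 0.001], [0.999, -0.04, -0.0], [-0.0, 0.001, -1.0]]
ft_force: [-1.8, 0.2, 6.6]
grip_width: 0.0252
gripper_force: 44.7
```

Contact. I'll release, rise, then turn 0.745 rad for the tub.

Emit:
arm_command(
  deltas=[
    {"rx": 0, "ry": 0, "rz": 0, "dx": 0, "dy": 0, "dz": 0, "fingers": 0.032},
    {"rx": 0, "ry": 0, "rz": 0, "dx": 0, "dy": 0, "dz": 0, "fingers": 0.05},
    {"rx": 0, "ry": 0, "rz": 0, "dx": 0, "dy": 0, "dz": 0, "fingers": 0.05},
    {"rx": 0, "ry": 0, "rz": 0, "dx": 0, "dy": 0, "dz": 0, "fingers": 0.05},
    {"rx": 0, "ry": 0, "rz": 0, "dx": 0, "dy": 0, "dz": -0.015, "fingers": 0.05},
    {"rx": 0, "ry": 0, "rz": 0, "dx": 0, "dy": 0, "dz": -0.03, "fingers": 0.05},
    {"rx": 0, "ry": 0, "rz": 0, "dx": 0, "dy": 0, "dz": -0.04, "fingers": 0.05},
    {"rx": 0, "ry": 0, "rz": 0, "dx": 0, "dy": 0, "dz": -0.03, "fingers": 0.05},
    {"rx": 0, "ry": 0, "rz": 0, "dx": 0, "dy": 0, "dz": -0.01, "fingers": 0.05},
    {"rx": 0, "ry": 0, "rz": 0, "dx": 0, "dy": 0, "dz": 0, "fingers": 0.05},
  ],
)

```text
time_s: 26.4
position: [0.5426, 0.0218, 0.1469]
tool_rot: [[0.04, 0.999, 0.002], [0.999, -0.04, -0.0], [-0.0, 0.002, -1.0]]
ft_force: [-0.6, -0.4, -0.8]
grip_width: 0.0502
gripper_force: 0.0
```

Emit:
arm_command(
  deltas=[
    {"rx": 0, "ry": 0, "rz": 0.05, "dx": -0.02, "dy": 0, "dz": 0, "fingers": 0.085},
    {"rx": 0, "ry": 0, "rz": 0.14, "dx": 0, "dy": 0, "dz": 0, "fingers": 0.085},
    {"rx": 0, "ry": 0, "rz": 0.14, "dx": 0, "dy": 0, "dz": 0, "fingers": 0.085},
    {"rx": 0, "ry": 0, "rz": 0.14, "dx": 0, "dy": 0, "dz": 0, "fingers": 0.085},
    {"rx": 0, "ry": 0, "rz": 0.14, "dx": 0, "dy": 0, "dz": 0, "fingers": 0.085},
    {"rx": 0, "ry": 0, "rz": 0.1, "dx": 0, "dy": 0, "dz": 0, "fingers": 0.085},
    {"rx": 0, "ry": 0, "rz": 0.035, "dx": 0, "dy": 0, "dz": 0, "fingers": 0.085},
    {"rx": 0, "ry": 0, "rz": 0, "dx": 0, "dy": 0, "dz": 0, "fingers": 0.085},
  ],
)

```text
time_s: 27.2
position: [0.5406, 0.002, 0.1442]
tool_rot: [[0.707, 0.707, -0.003], [0.707, -0.707, 0.001], [-0.002, -0.003, -1.0]]
ft_force: [-0.2, 0.2, -0.4]
grip_width: 0.0852
gripper_force: 0.0
```

```bash
python3 go.py .4555 -.3315 -.005 -.785
```

```text
t 27.2 pos [0.5406 0.002  0.1442] yaw -0.7853 tilt [-0.0033  0.0007] w 0.08522346575827595
now: tool shift [-0.2957  0.176   0.1493]
rz needed -0.0003 shift after turn [-0.2961  0.1755  0.1492]
```

Emit:
arm_command(
  deltas=[
    {"rx": 0, "ry": 0, "rz": 0, "dx": -0.015, "dy": 0.009, "dz": 0, "fingers": 0.085},
    {"rx": 0, "ry": 0, "rz": 0, "dx": -0.03, "dy": 0.018, "dz": 0, "fingers": 0.085},
    {"rx": 0, "ry": 0, "rz": 0, "dx": -0.035, "dy": 0.02, "dz": 0, "fingers": 0.085},
    {"rx": 0, "ry": 0, "rz": 0, "dx": -0.035, "dy": 0.021, "dz": 0, "fingers": 0.085},
    {"rx": 0, "ry": 0, "rz": 0, "dx": -0.035, "dy": 0.021, "dz": 0, "fingers": 0.085},
    {"rx": 0, "ry": 0, "rz": 0, "dx": -0.035, "dy": 0.021, "dz": 0, "fingers": 0.085},
    {"rx": 0, "ry": 0, "rz": 0, "dx": -0.035, "dy": 0.021, "dz": 0, "fingers": 0.085},
    {"rx": 0, "ry": 0, "rz": 0, "dx": -0.033, "dy": 0.02, "dz": 0, "fingers": 0.085},
    {"rx": 0, "ry": 0, "rz": 0, "dx": -0.025, "dy": 0.015, "dz": 0, "fingers": 0.085},
    {"rx": 0, "ry": 0, "rz": 0, "dx": -0.013, "dy": 0.007, "dz": 0, "fingers": 0.085},
    {"rx": 0, "ry": 0, "rz": 0, "dx": -0.005, "dy": 0.0025, "dz": 0, "fingers": 0.085},
    {"rx": 0, "ry": 0, "rz": 0, "dx": 0, "dy": 0, "dz": 0, "fingers": 0.085},
  ],
)

```text
time_s: 28.4
position: [0.4563, -0.3311, 0.1456]
tool_rot: [[0.707, 0.708, -0.001], [0.708, -0.707, 0.001], [0.0, -0.001, -1.0]]
ft_force: [0.5, 1.1, -0.0]
grip_width: 0.0848
gripper_force: 0.0
```

```bash
python3 go.py .4555 -.3315 0 -.785
```

```text
t 28.4 pos [ 0.4563 -0.3311  0.1456] yaw -0.7847 tilt [-0.0006  0.001 ] w 0.0848303951971101
now: tool shift [-9.000e-04 -1.000e-04  1.456e-01]
rz needed 0.0003 shift after turn [-0.0008 -0.0003  0.1456]
```

Emit:
arm_command(
  deltas=[
    {"rx": 0, "ry": 0, "rz": 0, "dx": 0, "dy": 0, "dz": 0.02, "fingers": 0.085},
    {"rx": 0, "ry": 0, "rz": 0, "dx": 0, "dy": 0, "dz": 0.035, "fingers": 0.085},
    {"rx": 0, "ry": 0, "rz": 0, "dx": 0, "dy": 0, "dz": 0.035, "fingers": 0.085},
    {"rx": 0, "ry": 0, "rz": 0, "dx": 0, "dy": 0, "dz": 0.02, "fingers": 0.085},
    {"rx": 0, "ry": 0, "rz": 0, "dx": 0, "dy": 0, "dz": 0.01, "fingers": 0.085},
    {"rx": 0, "ry": 0, "rz": 0, "dx": 0, "dy": 0, "dz": 0.005, "fingers": 0.085},
    {"rx": 0, "ry": 0, "rz": 0, "dx": 0, "dy": 0, "dz": 0.005, "fingers": 0.085},
    {"rx": 0, "ry": 0, "rz": 0, "dx": 0, "dy": 0, "dz": 0, "fingers": 0.085},
    {"rx": 0, "ry": 0, "rz": 0, "dx": 0, "dy": 0, "dz": 0, "fingers": 0.085},
  ],
)

```text
time_s: 29.3
position: [0.4567, -0.3318, 0.0168]
tool_rot: [[0.707, 0.707, 0.001], [0.707, -0.707, -0.001], [-0.0, 0.001, -1.0]]
ft_force: [-0.8, 0.8, 0.1]
grip_width: 0.0849
gripper_force: 0.0
```

```bash
python3 go.py .4555 -.3315 -.01 -.785
python3 - <<'E'
from h import *
im=env.get_image("scene"); cv2.imwrite("pics/s9.png",cv2.resize(im["color"][170:280,250:370],None,fx=5.4,fy=5.4,interpolation=cv2.INTER_CUBIC))
p=np.array([.4555,-.3315,0])
for z in (.0,.034): print((proj(im,p+[0,0,z])-[250,170]+.5)*5.4)
E
```

```text
t 29.3 pos [ 0.4567 -0.3318  0.0168] yaw -0.7848 tilt [ 0.0009 -0.001 ] w 0.08494679072378213
now: tool shift [-0.0006 -0.0011  0.0268]
rz needed 0.0002 shift after turn [-0.0006 -0.001   0.0268]
[315.46331584 419.10429847]
[321.75005885 361.21976138]
```

View pics/s9.png

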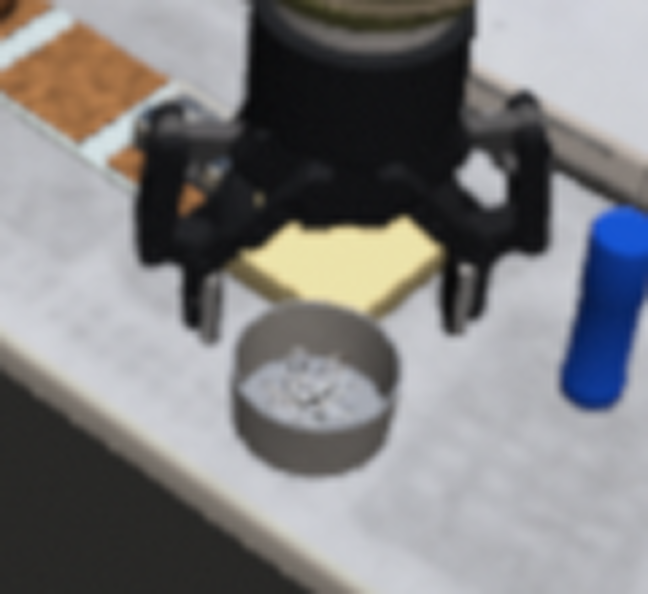

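Tips at (210,338) and (458,330) straddle the tub, whose rim centre is at (317,368). The gripper mid is some 4 mm too far right, so I'll shift dy by -4 mm and go down, guarded.

Emit:
arm_command(
  deltas=[
    {"rx": 0, "ry": 0, "rz": 0, "dx": -0.001, "dy": -0.004, "dz": 0, "fingers": 0.085},
    {"rx": 0, "ry": 0, "rz": 0, "dx": 0, "dy": 0, "dz": 0.004, "fingers": 0.085},
    {"rx": 0, "ry": 0, "rz": 0, "dx": 0, "dy": 0, "dz": 0.005, "fingers": 0.085},
    {"rx": 0, "ry": 0, "rz": 0, "dx": 0, "dy": 0, "dz": 0.005, "fingers": 0.085},
    {"rx": 0, "ry": 0, "rz": 0, "dx": 0, "dy": 0, "dz": 0.005, "fingers": 0.085},
    {"rx": 0, "ry": 0, "rz": 0, "dx": 0, "dy": 0, "dz": 0.004, "fingers": 0.085},
    {"rx": 0, "ry": 0, "rz": 0, "dx": 0, "dy": 0, "dz": 0.003, "fingers": 0.085},
    {"rx": 0, "ry": 0, "rz": 0, "dx": 0, "dy": 0, "dz": 0, "fingers": 0.085},
    {"rx": 0, "ry": 0, "rz": 0, "dx": 0, "dy": 0, "dz": 0, "fingers": 0.085},
  ],
)

```text
time_s: 30.25
position: [0.4528, -0.3295, -0.0099]
tool_rot: [[0.707, 0.707, 0.0], [0.707, -0.707, -0.0], [0.0, 0.0, -1.0]]
ft_force: [0.2, 0.0, 0.5]
grip_width: 0.0852
gripper_force: 0.0
```

Emit:
arm_command(
  deltas=[
    {"rx": 0, "ry": 0, "rz": 0, "dx": 0, "dy": 0, "dz": 0, "fingers": 0.075},
    {"rx": 0, "ry": 0, "rz": 0, "dx": 0, "dy": 0, "dz": 0, "fingers": 0.07},
    {"rx": 0, "ry": 0, "rz": 0, "dx": 0, "dy": 0, "dz": 0, "fingers": 0.065},
    {"rx": 0, "ry": 0, "rz": 0, "dx": 0, "dy": 0, "dz": 0, "fingers": 0.06},
    {"rx": 0, "ry": 0, "rz": 0, "dx": 0, "dy": 0, "dz": 0, "fingers": 0.06},
    {"rx": 0, "ry": 0, "rz": 0, "dx": 0, "dy": 0, "dz": 0, "fingers": 0.06},
  ],
  squeeze=25,
)

```text
time_s: 30.85
position: [0.4529, -0.3295, -0.0093]
tool_rot: [[0.707, 0.707, 0.0], [0.707, -0.707, -0.001], [-0.0, 0.001, -1.0]]
ft_force: [-1.0, 1.1, 6.2]
grip_width: 0.0639
gripper_force: 26.8
```

Tub gripped (63.9 mm). I'll lift 110 mm and turn back to row alignment.

Emit:
arm_command(
  deltas=[
    {"rx": 0, "ry": 0, "rz": 0, "dx": 0, "dy": 0, "dz": 0, "fingers": 0.056},
    {"rx": 0, "ry": 0, "rz": 0, "dx": 0, "dy": 0, "dz": 0, "fingers": 0.056},
    {"rx": 0, "ry": 0, "rz": 0, "dx": 0, "dy": 0, "dz": -0.01, "fingers": 0.056},
    {"rx": 0, "ry": 0, "rz": 0, "dx": 0, "dy": 0, "dz": -0.02, "fingers": 0.056},
    {"rx": 0, "ry": 0, "rz": 0, "dx": 0, "dy": 0, "dz": -0.03, "fingers": 0.056},
    {"rx": 0, "ry": 0, "rz": 0, "dx": 0, "dy": 0, "dz": -0.03, "fingers": 0.056},
    {"rx": 0, "ry": 0, "rz": 0, "dx": 0, "dy": 0, "dz": -0.015, "fingers": 0.056},
    {"rx": 0, "ry": 0, "rz": 0, "dx": 0, "dy": 0, "dz": -0.005, "fingers": 0.056},
    {"rx": 0, "ry": 0, "rz": 0, "dx": 0, "dy": 0, "dz": 0, "fingers": 0.056},
    {"rx": 0, "ry": 0, "rz": 0, "dx": 0, "dy": 0, "dz": 0, "fingers": 0.056},
  ],
  squeeze=45,
)

```text
time_s: 31.85
position: [0.4524, -0.3291, 0.0992]
tool_rot: [[0.707, 0.707, -0.001], [0.707, -0.707, 0.001], [0.0, -0.002, -1.0]]
ft_force: [-0.2, -0.2, 0.3]
grip_width: 0.063
gripper_force: 49.6
```

Emit:
arm_command(
  deltas=[
    {"rx": 0, "ry": 0, "rz": -0.05, "dx": 0, "dy": 0, "dz": 0, "fingers": 0.056},
    {"rx": 0, "ry": 0, "rz": -0.12, "dx": 0, "dy": 0, "dz": 0, "fingers": 0.056},
    {"rx": 0, "ry": 0, "rz": -0.13, "dx": 0, "dy": 0, "dz": 0, "fingers": 0.056},
    {"rx": 0, "ry": 0, "rz": -0.13, "dx": 0, "dy": 0, "dz": 0, "fingers": 0.056},
    {"rx": 0, "ry": 0, "rz": -0.13, "dx": 0, "dy": 0, "dz": 0, "fingers": 0.056},
    {"rx": 0, "ry": 0, "rz": -0.12, "dx": 0, "dy": 0, "dz": 0, "fingers": 0.056},
    {"rx": 0, "ry": 0, "rz": -0.065, "dx": 0, "dy": 0, "dz": 0, "fingers": 0.056},
    {"rx": 0, "ry": 0, "rz": 0, "dx": 0, "dy": 0, "dz": 0, "fingers": 0.056},
  ],
)

```text
time_s: 32.65
position: [0.4524, -0.3291, 0.099]
tool_rot: [[0.04, 0.999, -0.001], [0.999, -0.04, 0.002], [0.002, -0.001, -1.0]]
ft_force: [-0.3, 0.3, -0.8]
grip_width: 0.0637
gripper_force: 49.6
```

```bash
python3 go.py .5356 -.1303 -.0025 -.04
python3 - <<'E'
from fit import *
# tub in hand: height of underside = TCP z + .0093 (lift from -.0093), offset from TCP
p=np.array(env.observe()["position"])
for n in("scene","top"):
    im=env.get_image(n)
    r=fit([im],"clip_tub",(p[0],p[1]),lambda V,S,H:(V<175)&(V>60)&(S<60),p[2]+.0093,False)
    cv2.imwrite(f"pics/hand_{n}.png",r[2]); print(n,np.round(r[0],4),r[1])
    print([(np.round(at(im,d["location"],p[2]+.0093)[:2],4),round(d["p"],2)) for d in env.tip_of("clip_tub",im)])
E
```

```text
t 32.65 pos [ 0.4524 -0.3291  0.099 ] yaw -0.0396 tilt [-0.0014  0.0016] w 0.0636535705024137
now: tool shift [0.2018 0.0754 0.1017]
rz needed 0.0004 shift after turn [0.202  0.0751 0.1015]
scene [ 0.4594 -0.3282  0.    ] 0.48521709748268294
[(array([ 0.453 , -0.3188]), 0.8), (array([ 0.4413, -0.3445]), 0.26)]
top [ 0.4621 -0.3391  0.    ] 0.5319104741133094
[]
```

Emit:
arm_command(
  deltas=[
    {"rx": 0, "ry": 0, "rz": 0, "dx": 0.01, "dy": 0.003, "dz": 0, "fingers": 0.056},
    {"rx": 0, "ry": 0, "rz": 0, "dx": 0.02, "dy": 0.008, "dz": 0, "fingers": 0.056},
    {"rx": 0, "ry": 0, "rz": 0, "dx": 0.03, "dy": 0.012, "dz": 0, "fingers": 0.056},
    {"rx": 0, "ry": 0, "rz": 0, "dx": 0.035, "dy": 0.013, "dz": 0, "fingers": 0.056},
    {"rx": 0, "ry": 0, "rz": 0, "dx": 0.035, "dy": 0.013, "dz": 0, "fingers": 0.056},
    {"rx": 0, "ry": 0, "rz": 0, "dx": 0.033, "dy": 0.012, "dz": 0, "fingers": 0.056},
    {"rx": 0, "ry": 0, "rz": 0, "dx": 0.022, "dy": 0.008, "dz": 0, "fingers": 0.056},
    {"rx": 0, "ry": 0, "rz": 0, "dx": 0.012, "dy": 0.004, "dz": 0, "fingers": 0.056},
    {"rx": 0, "ry": 0, "rz": 0, "dx": 0.005, "dy": 0.002, "dz": 0, "fingers": 0.056},
    {"rx": 0, "ry": 0, "rz": 0, "dx": 0, "dy": 0, "dz": 0, "fingers": 0.056},
    {"rx": 0, "ry": 0, "rz": 0, "dx": 0, "dy": 0, "dz": 0, "fingers": 0.056},
  ],
)

```text
time_s: 33.95
position: [0.5356, -0.1315, 0.1]
tool_rot: [[0.041, 0.999, -0.0], [0.999, -0.041, -0.0], [-0.0, -0.0, -1.0]]
ft_force: [-0.3, 0.1, -0.9]
grip_width: 0.0634
gripper_force: 49.6
```

```bash
python3 go.py .5356 -.1303 -.0025 -.04
```

```text
t 33.95 pos [ 0.5356 -0.1315  0.1   ] yaw -0.041 tilt [-0.0001 -0.0002] w 0.06338511186974528
now: tool shift [ 0.0012 -0.      0.1025]
rz needed -0.001 shift after turn [ 0.0012 -0.      0.1025]
```

Emit:
arm_command(
  deltas=[
    {"rx": 0, "ry": 0, "rz": 0, "dx": 0.001, "dy": 0, "dz": 0.01, "fingers": 0.056},
    {"rx": 0, "ry": 0, "rz": 0, "dx": 0, "dy": 0, "dz": 0.02, "fingers": 0.056},
    {"rx": 0, "ry": 0, "rz": 0, "dx": 0, "dy": 0, "dz": 0.025, "fingers": 0.056},
    {"rx": 0, "ry": 0, "rz": 0, "dx": 0, "dy": 0, "dz": 0.02, "fingers": 0.056},
    {"rx": 0, "ry": 0, "rz": 0, "dx": 0, "dy": 0, "dz": 0.015, "fingers": 0.056},
    {"rx": 0, "ry": 0, "rz": 0, "dx": 0, "dy": 0, "dz": 0.006, "fingers": 0.056},
    {"rx": 0, "ry": 0, "rz": 0, "dx": 0, "dy": 0, "dz": 0.003, "fingers": 0.056},
    {"rx": 0, "ry": 0, "rz": 0, "dx": 0, "dy": 0, "dz": 0.002, "fingers": 0.056},
    {"rx": 0, "ry": 0, "rz": 0, "dx": 0, "dy": 0, "dz": 0, "fingers": 0.056},
    {"rx": 0, "ry": 0, "rz": 0, "dx": 0, "dy": 0, "dz": 0, "fingers": 0.056},
  ],
)

```text
time_s: 34.95
position: [0.5361, -0.1298, -0.0004]
tool_rot: [[0.04, 0.999, 0.001], [0.999, -0.04, -0.0], [-0.0, 0.001, -1.0]]
ft_force: [0.4, 0.0, -0.2]
grip_width: 0.063
gripper_force: 49.6
```

Emit:
arm_command(
  deltas=[
    {"rx": 0, "ry": 0, "rz": 0, "dx": 0, "dy": 0, "dz": 0.001, "fingers": 0.056},
    {"rx": 0, "ry": 0, "rz": 0, "dx": 0, "dy": 0, "dz": 0, "fingers": 0.056},
    {"rx": 0, "ry": 0, "rz": 0, "dx": 0, "dy": 0, "dz": 0, "fingers": 0.056},
  ],
)

```text
time_s: 35.25
position: [0.5359, -0.1296, -0.0018]
tool_rot: [[0.04, 0.999, 0.0], [0.999, -0.04, -0.0], [-0.0, 0.0, -1.0]]
ft_force: [-0.2, 0.8, -0.6]
grip_width: 0.0633
gripper_force: 49.6
```

Emit:
arm_command(
  deltas=[
    {"rx": 0, "ry": 0, "rz": 0, "dx": 0, "dy": 0, "dz": 0.001, "fingers": 0.056},
    {"rx": 0, "ry": 0, "rz": 0, "dx": 0, "dy": 0, "dz": 0, "fingers": 0.056},
    {"rx": 0, "ry": 0, "rz": 0, "dx": 0, "dy": 0, "dz": 0, "fingers": 0.056},
  ],
)

```text
time_s: 35.55
position: [0.536, -0.1298, -0.002]
tool_rot: [[0.04, 0.999, 0.001], [0.999, -0.04, -0.001], [-0.001, 0.001, -1.0]]
ft_force: [-2.4, 1.2, 7.9]
grip_width: 0.0635
gripper_force: 50.4
```

Contact. I'll release, rise and back off toward the robot so the cameras can see the row.

Emit:
arm_command(
  deltas=[
    {"rx": 0, "ry": 0, "rz": 0, "dx": 0, "dy": 0, "dz": 0, "fingers": 0.07},
    {"rx": 0, "ry": 0, "rz": 0, "dx": 0, "dy": 0, "dz": 0, "fingers": 0.082},
    {"rx": 0, "ry": 0, "rz": 0, "dx": 0, "dy": 0, "dz": 0, "fingers": 0.082},
    {"rx": 0, "ry": 0, "rz": 0, "dx": 0, "dy": 0, "dz": 0, "fingers": 0.082},
    {"rx": 0, "ry": 0, "rz": 0, "dx": 0, "dy": 0, "dz": -0.015, "fingers": 0.082},
    {"rx": 0, "ry": 0, "rz": 0, "dx": 0, "dy": 0, "dz": -0.03, "fingers": 0.082},
    {"rx": 0, "ry": 0, "rz": 0, "dx": 0, "dy": 0, "dz": -0.04, "fingers": 0.082},
    {"rx": 0, "ry": 0, "rz": 0, "dx": 0, "dy": 0, "dz": -0.04, "fingers": 0.082},
    {"rx": 0, "ry": 0, "rz": 0, "dx": 0, "dy": 0, "dz": -0.04, "fingers": 0.082},
    {"rx": 0, "ry": 0, "rz": 0, "dx": 0, "dy": 0, "dz": -0.03, "fingers": 0.082},
    {"rx": 0, "ry": 0, "rz": 0, "dx": 0, "dy": 0, "dz": -0.01, "fingers": 0.082},
  ],
)

```text
time_s: 36.65
position: [0.5367, -0.13, 0.2052]
tool_rot: [[0.04, 0.999, 0.005], [0.999, -0.04, -0.002], [-0.002, 0.005, -1.0]]
ft_force: [0.9, -0.2, 0.5]
grip_width: 0.0818
gripper_force: 0.0
```

Emit:
arm_command(
  deltas=[
    {"rx": 0, "ry": 0, "rz": 0, "dx": 0.015, "dy": -0.015, "dz": 0, "fingers": 0.082},
    {"rx": 0, "ry": 0, "rz": 0, "dx": 0.03, "dy": -0.025, "dz": 0, "fingers": 0.082},
    {"rx": 0, "ry": 0, "rz": 0, "dx": 0.035, "dy": -0.025, "dz": 0, "fingers": 0.082},
    {"rx": 0, "ry": 0, "rz": 0, "dx": 0.04, "dy": -0.025, "dz": 0, "fingers": 0.082},
    {"rx": 0, "ry": 0, "rz": 0, "dx": 0.04, "dy": -0.025, "dz": 0, "fingers": 0.082},
    {"rx": 0, "ry": 0, "rz": 0, "dx": 0.045, "dy": -0.025, "dz": 0, "fingers": 0.082},
    {"rx": 0, "ry": 0, "rz": 0, "dx": 0.045, "dy": -0.02, "dz": 0, "fingers": 0.082},
    {"rx": 0, "ry": 0, "rz": 0, "dx": 0.045, "dy": -0.02, "dz": 0, "fingers": 0.082},
    {"rx": 0, "ry": 0, "rz": 0, "dx": 0.045, "dy": -0.01, "dz": 0, "fingers": 0.082},
    {"rx": 0, "ry": 0, "rz": 0, "dx": 0.03, "dy": 0, "dz": 0, "fingers": 0.082},
    {"rx": 0, "ry": 0, "rz": 0, "dx": 0.015, "dy": 0, "dz": 0, "fingers": 0.082},
    {"rx": 0, "ry": 0, "rz": 0, "dx": 0, "dy": 0, "dz": 0, "fingers": 0.082},
  ],
)

```text
time_s: 37.85
position: [0.3614, 0.2626, 0.201]
tool_rot: [[0.037, 0.999, -0.002], [0.999, -0.037, -0.001], [-0.001, -0.002, -1.0]]
ft_force: [-0.1, 0.0, -0.3]
grip_width: 0.0822
gripper_force: 0.0
```

Run:
```python
from fit import *
M["glue"]=[cyl(.026,0,.088)]; P={"glue":(.5413,.0216),"rubber_stamp":(.5384,-.0543),"clip_tub":(.5356,-.1303),"staple_box":(.5327,-.2062)}
out=[]
for n,x0,y0,w,h in(("scene",195,125,130,110),("top",150,140,180,90)):
    im=env.get_image(n); f=800/w if n=="scene" else 4; f=min(f,2.6 if n=="scene" else 2.6)
    f=4; a=cv2.resize(im["color"][y0:y0+h,x0:x0+w],None,fx=f,fy=f,interpolation=cv2.INTER_CUBIC)
    for k,(x,y) in P.items():
        for part in M[k]:
            c,s=np.cos(-.04),np.sin(-.04); R=np.array([[c,-s,0],[s,c,0],[0,0,1]])
            u=np.array([(proj(im,q)-[x0,y0]+.5)*f for q in part@R.T+[x,y,.007]],np.float32)
            cv2.polylines(a,[np.round(cv2.convexHull(u)).astype(int)],True,(0,0,255),1)
        print(n,k,[(np.round(at(im,d["location"],.007)[:2],3),round(d["p"],2)) for d in env.tip_of("glue_stick" if k=="glue" else k,im)])
    out.append(a)
w=max(a.shape[1] for a in out); o=np.vstack([cv2.copyMakeBorder(a,0,0,0,w-a.shape[1],cv2.BORDER_CONSTANT) for a in out]); print(o.shape)
s=min(800/o.shape[1],600/o.shape[0]); cv2.imwrite("pics/final.png",cv2.resize(o,None,fx=s,fy=s,interpolation=cv2.INTER_AREA))
print(env.observe()["time_s"],env.observe()["position"])
```

```text
scene glue [(array([ 0.539, -0.407]), 0.71), (array([0.542, 0.021]), 0.63), (array([ 0.533, -0.455]), 0.62)]
scene rubber_stamp [(array([ 0.541, -0.054]), 0.69)]
scene clip_tub [(array([ 0.533, -0.12 ]), 0.8), (array([ 0.526, -0.288]), 0.72)]
scene staple_box [(array([ 0.53 , -0.206]), 0.94)]
top glue [(array([ 0.522, -0.454]), 0.7), (array([0.546, 0.026]), 0.65), (array([ 0.547, -0.401]), 0.64), (array([ 0.541, -0.142]), 0.22)]
top rubber_stamp [(array([ 0.537, -0.054]), 0.57)]
top clip_tub [(array([ 0.538, -0.143]), 0.92)]
top staple_box [(array([ 0.541, -0.2  ]), 0.63)]
(800, 720, 3)
38.35 [0.36216338 0.26098306 0.20213745]
```

View pics/final.png

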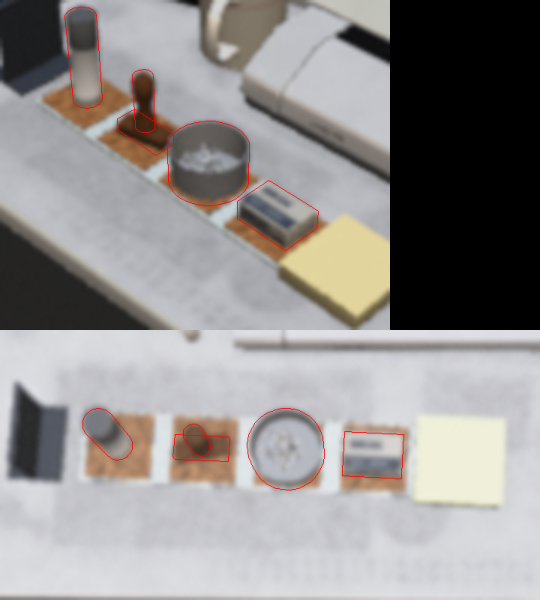

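The final picture shows all four things standing inside their predicted outlines on the right pads, to within about 3 mm. The glue stick is by the bookend, then the stamp, the tub, and the box next to the notes. The notes haven't moved, so I'll hand in.

```bash
python3 -c "
from rig import env
print(env.observe()['qvel']); print(env.close_job())"
```

```text
[ 0.20151907  0.08899729 -0.04861714 -0.00568959  0.00875458  0.01480794]
the job is handed in; nothing more can be done
None
```

I handed the job in at about 38 s of robot time. From the bookend, the glue stick, rubber stamp, clip tub and staple box stand upright on their pads, within about 3 mm of centre in the last pictures, and the sticky notes were not touched; no verdict came back.

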